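# Pull the sink unit's vent flap shut with the hook pole

### The arm

A 6-joint arm with a two-finger parallel gripper is mounted at the origin on the work surface. World frame = base frame: x ahead of the robot, y to its left, z up, the work surface at z = 0. Lengths are in mm, angles in rad, forces in N, time in s.
With the tool pointing down it reaches from about 325 to 875 mm from the base axis. Payload 4.4 kg.
Tool frame: the origin (TCP) lies midway between the tips of the shut fingers; the grasp point (between the pads) lies 19 mm behind it; z points along the fingers, y is the direction in which the jaws open and shut (so a half turn about z gives the same grasp; the last joint's range is limited). The gripper opens to 85 mm and grips with 20 to 120 N. Pads are 22 mm wide; open, the fingers measure 114 mm over their backs; the gripper's body (76 mm by 85 mm) begins 54 mm behind the grasp point. The pads swing forward as they close: fully open they stand 13 mm farther back than shut.
Start: joints at [-1.405, 0.207, 1.542, -0, 1.393, -0.15], TCP at [179.116, -546.392, 197.182] pointing down, gripper open.
Joint ranges: [-2.73, 2.73], [-0.86, 2.22], [0.23, 2.46], [-1.11, 4.25], [0.08, 2.63], [-2.82, 2.82]. Speed limits (rad/s): [2.79, 2.79, 3.14, 3.14, 3.14, 3.14].

### API

Orientations are given as a rotation vector (axis times angle).
In Python, from cell import observe, camera, get_calibration, sign_off, find_in gives the robot as it stands. The module is installed in compiled form; this text tells all that it offers.
- The arm moves only by the tool step_arm, never from a script. Its argument "series" is one flat list of numbers, 7 for each row, row after row: the shift along the tool's x, y, z in m, then the turn, a rotation vector about the tool's x, y, z in degrees, then the closure in counts, from 0 (fully open) to 255 (shut). A call has 1 to 8 rows; each row shifts and turns the commanded pose from where the row before left it, along the tool's axes as they then stand; what a row does not reach is not made up. A row lasts 1/8 s, in which the tool goes at most 62.5 mm and 10.7 degrees, less where a joint would pass 70% of its speed; a pose out of reach is approached as far as the arm can. A call with a gripper value outside its range is refused whole. The fingers move at their own pace and stop on an object; the grip force is fixed at half the most. Time passes only in rows, so rows that do not move let the fingers close. It gives the time, the measured TCP pose, the force and the opening at its end, in the units of the state.
- observe(): the state, without advancing time (a new reading comes with each control period).
- camera(name): name is "side" or "top"; returns (picture, depth): 400x640x3 uint8, blue, green, red; 400x640 float32, mm along the optical axis (not along the pixel's ray), 0 where there is no reading.
- get_calibration(name): a dict with "fx", "fy", "cx", "cy" (pixels), "R" (3x3) and "t" (3): a world point X has camera coordinates R X + t. Camera axes: x right, y down, z forward; pixel columns grow to the right and rows downward; lengths in mm; the calibration is good to about 2 mm. A picture is of the moment at which its call begins. get_calibration takes no time and is no camera call.
- sign_off(): hands the job in, once; it reports no verdict.
Trained networks look in the newest picture that a camera, given by its name, has taken for a name from the list of things; names that differ only in an ending like _2 or _b are one class to them, and where a whole thing is asked for, a point or a joint stands for the part that bears it (a point fixed in the world has none). Each returns a list of dicts, best first, with "p" (0 to 1); they miss things now and then, are a little off and sometimes report something else, mostly with a low value. They report only what shows in the picture. A call takes as long as a camera call.
- find_in(camera, thing): "position" ([column, row] in pixels, amid what is visible of it).
The state is a dict: "t": time; "joints": joint angles; "qvel": joint speeds; "effort": joint torques, N m; "tool_pos": TCP position; "eef_rot": TCP orientation; "wrist_force": force on the tool from outside, world axes, zero at the start; "moment": the same for the moment, N m; "finger_gap": finger opening in mm.
Only numpy, scipy, OpenCV 4.12 (cv2) and the standard library are available. Lean on these libraries where they do the work, as an engineer would, in place of code of your own. Each camera call takes 0.05 s, during which the arm holds its last target.

### The job

The vent flap in the white back panel of the sink unit stands open: pick the hook pole up by its wooden handle, put its side prong through the ring eye on the flap and pull the flap fully shut, reaching in under the apron. Then unhook the pole and lay it back in its rest the way it lay, handle in the wide block and shaft in the narrow fork. Only the pole may touch the panel, apron or flap, and leave the crockery, jar, can and bottle where they stand.

Things in the scene. Friction and masses are not known exactly. Their poses are not given: they have to be found in the camera images.
- pole: Hook pole, 0.15 kg. Origin: centre of its wooden handle (22 x 22 mm, x from -70 to +70 mm). A straight aluminium shaft, 10 mm thick, runs on along +x to x = 290 mm; there a straight side prong, 10 mm thick, sticks out along -y, its round end at y = -45 mm. It balances at about x = 85 mm. In the rest its z points up.
- prong (a point): Point on the axis of the pole's prong, half way out: pole frame (290, -20, 0) mm. Axes as the pole's.
- rest: White fixed rest. Origin on the surface under the handle's centre. Base x -90 to 180, y +-35 mm, 12 mm thick. Wide block at x = -55 (30 x 44 mm) holds the handle at height 59 between cheeks 30 apart, 77 high; narrow fork at x = 150 (16 x 38 mm) holds the shaft at height 65 between cheeks 24 apart, 85 high. The pole in it has its origin at (0, 0, 70) mm, axes as the rest's.
- vent: White upright panel, fixed: x +-9, y +-150 mm, 370 high; opening for the flap y +-90, height 165 to 340 mm. Origin on the surface under its middle; front to -x. Before it hangs the apron, a board 300 mm wide, x -133 to -117, height 275 to 360 mm, free space under it, held by brackets at y = +-143 mm, height 330 to 360.
- flap (a joint): Vent flap angle, rad: 0 shut (upright, at its stop), positive open, leaning to the panel's +x; at most 0.95. Hinge line along the panel's y through (0, 0, 170) mm. Flap 172 mm wide, reaching 162 mm from the hinge, 12 thick. Stiff hinge (0.25 N m friction, flap 0.25 kg): it stays where left; 2 to 4 N at the eye moves it.
- eye (a point): Centre of the steel ring eye on the flap's front. Hole 40 mm wide, ring 7 mm thick, hole axis along the panel's y, so the prong enters sideways. 140 mm up the flap from the hinge line, 36 mm in front of the flap's mid plane: shut, it is at (-36, 0, 310) mm of the panel; it swings round the hinge with the flap. Axes: y as the panel's, z along the flap from the hinge.
- jar: Glass jar, 60 mm across, 95 mm high, loose; origin under its centre. Bystander.
- mug: White mug, 72 mm across, 85 mm high, with a handle on its +y side, loose; origin under its centre. Bystander.
- bowl: White bowl, 110 mm across, 50 mm high, loose, under the apron; origin under its centre. Bystander.
- bottle: White bottle, 66 mm across, 200 mm high, loose; origin under its centre. Bystander.
- can: Can, 66 mm across, 110 mm high, loose; origin under its centre. Bystander.
- stub: Water stub pipe with a brass valve, fixed: 48 mm across and 140 mm high, brass top reaching 180 mm with a 30 mm spout; origin under its centre. Bystander.

How it is judged (in metres and radians):
On the way, in this order (a step that is already met when the one before it is completed fails the run):
1. the prong is through the ring eye (its mid point within 25 mm of the eye's centre) while the flap is still open (over 0.3 rad) (distance between prong and eye below 0.025 m and value of joint flap above 0.3 rad), for 0.2 s.
2. the flap is shut (under 0.05 rad) with the prong still in the eye (within 28 mm) (value of joint flap below 0.05 rad and distance between prong and eye below 0.028 m), for 0.1 s.
At the end, for the whole second after the job is handed in: Flap shut (under 0.05 rad); pole still in its rest: origin 62 to 78 mm high and within 30 mm of its place in plan, length within 0.12 rad of the rest's, prong beyond the fork and pointing to the side where it lay (mid prong over 5 mm to the rest's -y side) (value of joint flap below 0.05 rad and z of pole in the frame of rest between 0.062 and 0.078 m and horizontal distance between pole and rest below 0.03 m and angle between the x axis of pole and the x axis of rest, either way round below 0.12 rad and x of prong in the frame of rest above 0.2 m and y of prong in the frame of rest below -0.005 m and linear speed of pole below 0.02 m/s); the robot touches nothing.
It fails at once if the gripper or arm touches the panel, apron or flap (over 2 N) (contact force between any of the fingers, the arm and vent above 2 N).
It fails at once if a jar, mug, bowl, bottle or can is moved by more than 25 mm (distance of any of jar, mug, bowl, bottle, can from where it was at the start of the episode above 0.025 m).
It also fails if it takes over 54 s, if anything falls off the work surface, if the arm or the gripper's body presses on something with over 40 N, if the wrist force passes 120 N, or if a joint passes its speed limit or range.

## Working session

There is one attempt and no reset: what is moved stays moved. The work goes in short steps, Python scripts to look and compute and a tool call to move; the robot and the scene stay as the last step left them, time stands still between calls to the robot, and variables do not carry over. Pictures are saved under pics/ and viewed, and the job is handed in when it is done.

Besides the shell and the picture viewer there is one more tool, called as a command line: name --argument value ..., lists and objects as JSON in quotes. step_arm: Moves the arm, as the interface text tells. Its arguments: {"type":"object","properties":{"series":{"type":"array"}},"required":["series"]}

```bash
mkdir -p pics
python3 - <<'E'
from cell import *
import cv2,numpy as np
print(observe())
for n in("side","top"):
    p,d=camera(n); cv2.imwrite(f"pics/{n}0.png",p); np.save(f"{n}0d.npy",d); c=get_calibration(n); print(n,c)
    for th in ["pole","prong","rest","vent","flap","eye","jar","mug","bowl","bottle","can","stub"]:
        print(th,[(np.round(r["position"]).tolist(),round(r["p"],2)) for r in find_in(n,th)[:3]])
E
```

```text
{'t': 0.0, 'joints': array([-1.40451384e+00,  2.07466871e-01,  1.54295732e+00,  1.32966911e-05,
        1.39348880e+00, -1.50517932e-01]), 'qvel': array([-5.92754300e-04,  5.26249349e-05,  1.23242859e-03,  2.08980835e-03,
        1.11430326e-03,  1.36677344e-03]), 'effort': array([-2.87066350e-04, -3.83032072e+01, -2.91596425e+01, -1.35997252e-04,
        1.04810888e-02, -1.65964838e-05]), 'tool_pos': array([ 178.97286217, -545.56055513,  195.99763837]), 'eef_rot': array([-3.09997199e+00, -4.95180895e-01,  8.16884332e-06]), 'wrist_force': array([-0.5660501 ,  1.38470769, -0.08246736]), 'moment': array([ 0.05389927, -0.03341054,  0.04640496]), 'finger_gap': 85.46677768009688}
side {'fx': 443.43697931994984, 'fy': 443.43697931994984, 'cx': 318.86623606389065, 'cy': 201.53342556733048, 'R': array([[-0.75489675, -0.6553794 , -0.02467272],
       [-0.30831221,  0.38782962, -0.86863788],
       [ 0.57885618, -0.64812501, -0.49483279]]), 't': array([ 386.71138873,  333.10138109, 1064.73358194])}
pole [([364.0, 217.0], 0.66), ([400.0, 253.0], 0.22)]
prong [([360.0, 220.0], 0.57)]
rest [([362
[... 360 characters left out ...]
op {'fx': 408.84511643815654, 'fy': 408.84511643815654, 'cx': 321.9193803418456, 'cy': 195.94817117467161, 'R': array([[-0.06321489, -0.99797891,  0.00647788],
       [-0.97645534,  0.0605075 , -0.20705991],
       [ 0.20624946, -0.01941463, -0.97830682]]), 't': array([  13.93552164,  579.79722589, 1128.02729374])}
pole [([383.0, 220.0], 0.89)]
prong [([389.0, 226.0], 0.85), ([195.0, 193.0], 0.54)]
rest [([372.0, 227.0], 0.65)]
vent [([224.0, 194.0], 0.63)]
flap [([196.0, 192.0], 0.89)]
eye [([194.0, 194.0], 0.97)]
jar [([387.0, 277.0], 0.76)]
mug [([397.0, 176.0], 0.94), ([224.0, 193.0], 0.5)]
bowl [([280.0, 200.0], 0.78)]
bottle [([284.0, 145.0], 0.88)]
can [([232.0, 278.0], 0.87)]
stub []
```

View pics/side0.png

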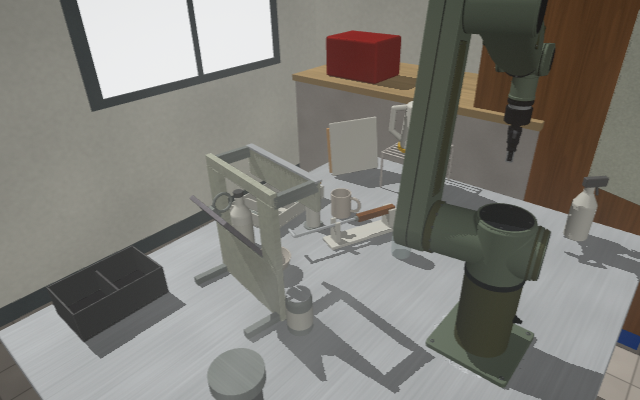

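View pics/top0.png

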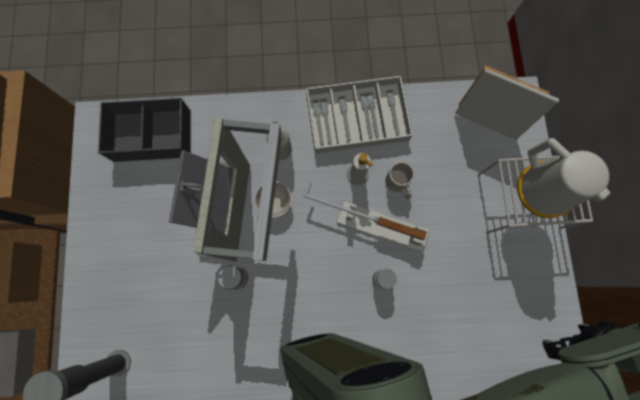

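The top view shows the panel at about (225,190), with the apron to its right at (270,190). The flap leans left with the eye at (194,194). The pole runs from its handle at (400,228) to its prong tip at (308,185). Next I'll zoom in and measure.

```bash
cat > h.py <<'E'
import numpy as np,cv2
from cell import *
def dep(n,uv,d):
    c=get_calibration(n);z=d[int(round(uv[1])),int(round(uv[0]))]
    return atd(n,uv,z)
def atd(n,uv,z):
    c=get_calibration(n)
    return c["R"].T@(np.array([(uv[0]-c["cx"])/c["fx"]*z,(uv[1]-c["cy"])/c["fy"]*z,z])-c["t"])
def athz(n,uv,h):
    c=get_calibration(n);r=c["R"].T@np.array([(uv[0]-c["cx"])/c["fx"],(uv[1]-c["cy"])/c["fy"],1]);o=-c["R"].T@c["t"]
    return o+r*(h-o[2])/r[2]
def proj(n,X):
    c=get_calibration(n);p=np.atleast_2d(X)@c["R"].T+c["t"]
    return np.c_[c["fx"]*p[:,0]/p[:,2]+c["cx"],c["fy"]*p[:,1]/p[:,2]+c["cy"]]
def cloud(n,d):
    c=get_calibration(n);v,u=np.mgrid[0:400,0:640];
    P=np.stack([(u-c["cx"])/c["fx"]*d,(v-c["cy"])/c["fy"]*d,d],-1)
    W=(P-c["t"])@c["R"];W[d==0]=np.nan
    return W
E
python3 - <<'E'
from h import *
t=cv2.imread("pics/top0.png");s=cv2.imread("pics/side0.png")
cv2.imwrite("pics/topz.png",cv2.resize(t[100:300,160:440],None,fx=2.85,fy=2.85,interpolation=cv2.INTER_CUBIC))
cv2.imwrite("pics/sidez.png",cv2.resize(s[130:340,180:440],None,fx=2.85,fy=2.85,interpolation=cv2.INTER_CUBIC))
d=np.load("top0d.npy")
W=cloud("top",d)
for nm,uv in dict(eye=(194,194),jar=(387,277),mug=(397,176),bowl=(280,200),bottle=(284,145),can=(232,278),pole=(383,220),stub=(361,160),handR=(415,231)).items(): print(nm,np.round(dep("top",uv,d)))
E
```

```text
eye [560. 287. 266.]
jar [ 337. -184.   92.]
mug [ 640. -258.    5.]
bowl [586. 104.   6.]
bottle [720.  77. 123.]
can [361. 233. 107.]
pole [ 495. -190.   80.]
stub [ 646. -130.  177.]
handR [ 459. -277.   81.]
```

View pics/topz.png

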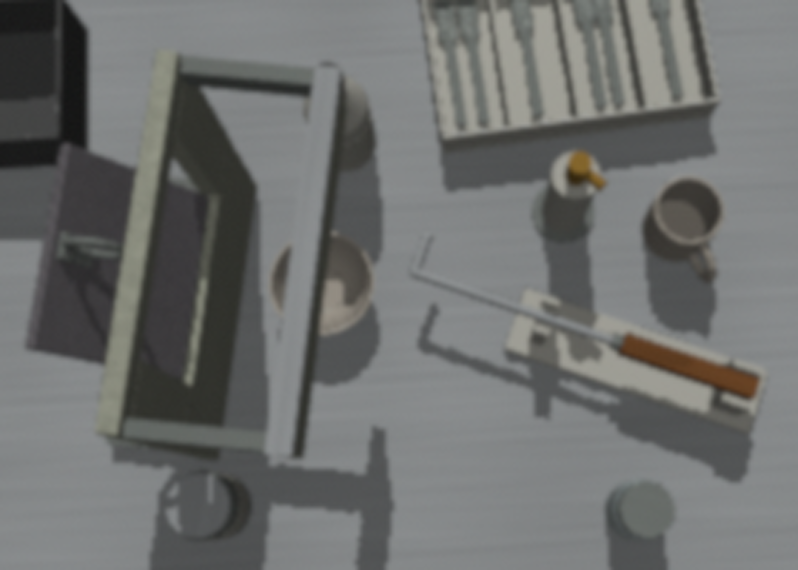

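View pics/sidez.png

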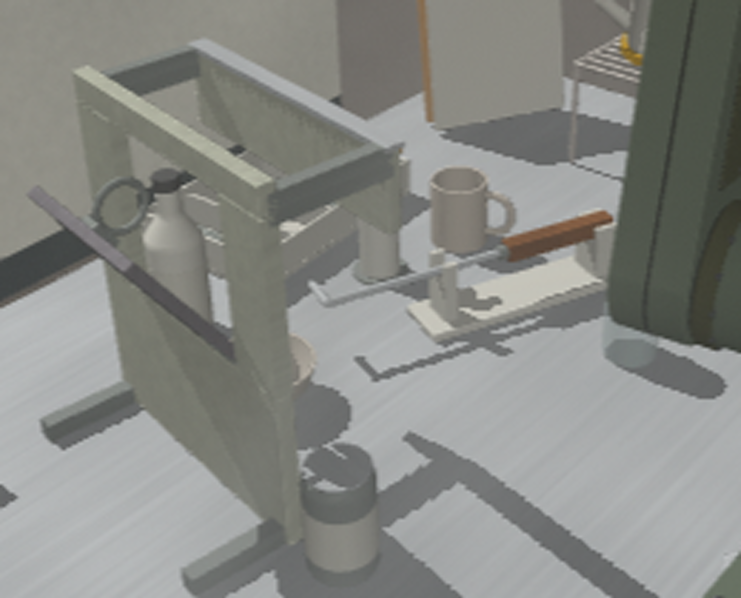

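Run:
```python
from h import *
d=np.load("top0d.npy");W=cloud("top",d)
im=cv2.imread("pics/top0.png")
v,u=np.mgrid[0:400,0:640]
def rect(m,n):
    P=W[m][:,:2].astype(np.float32); r=cv2.minAreaRect(P); print(n,m.sum(),"c",np.round(r[0],1),"size",np.round(r[1],1),"ang",round(r[2],2),"z",np.round(np.nanmedian(W[m][:,2]),1))
reg=(u>190)&(u<290)&(v>110)&(v<270)
m=reg&(W[...,2]>362)&(W[...,2]<378)
k=cv2.connectedComponentsWithStats(m.astype(np.uint8))
for i in range(1,k[0]):
    if k[2][i,4]>60: rect(k[1]==i,"panel top?")
m=reg&(W[...,2]>352)&(W[...,2]<=366)
k=cv2.connectedComponentsWithStats(m.astype(np.uint8))
for i in range(1,k[0]):
    if k[2][i,4]>60: rect(k[1]==i,"apron/brackets?")
h=cv2.cvtColor(im,cv2.COLOR_BGR2HSV)
m=(h[...,1]>130)&(u>365)&(u<435)&(v>205)&(v<250)&(W[...,2]>60)
rect(m,"handle")
# base of rest
m=(u>325)&(u<440)&(v>190)&(v<260)&(W[...,2]>7)&(W[...,2]<17)
k=cv2.connectedComponentsWithStats(m.astype(np.uint8))
for i in range(1,k[0]):
    if k[2][i,4]>100: rect(k[1]==i,"base")
# shaft+prong pixels
m=(u>300)&(u<375)&(v>175)&(v<225)&(W[...,2]>50)&(W[...,2]<90)
ys,xs=np.nonzero(m)
for a,b in list(zip(xs,ys))[::4]: print(a,b,np.round(athz("top",(a,b),75)),np.round(W[b,a]))
# flap
m=(u>165)&(u<212)&(v>145)&(v<230)&(W[...,2]>180)&(W[...,2]<340)
P=W[m];c=np.median(P,0);print("flap",c,len(P))
for it in range(5):
    U,S,V=np.linalg.svd(P-P.mean(0),full_matrices=False);n=V[2];r=(P-P.mean(0))@n;P=P[abs(r)<max(4,2*r.std())] if it<4 else P
print(n,np.linalg.svd(P-P.mean(0))[1] if 0 else P.mean(0),len(P))
```

```text
panel top? 1255 c [560.5 226.1] size [ 23.3 299.7] ang 81.47 z 369.5
apron/brackets? 2239 c [549.7 156.7] size [128.2 304.4] ang 80.69 z 360.2
handle 296 c [ 468.8 -238.9] size [134.4  19.2] ang 68.27 z 81.1
base 252 c [ 513.8 -205.1] size [189.2  19.1] ang 67.3 z 12.1
base 968 c [ 488.  -197.7] size [269.5  68.6] ang 67.2 z 12.0
355 176 [ 630. -122.   75.] [ 636. -124.   51.]
359 176 [ 629. -133.   75.] [ 633. -135.   60.]
358 177 [ 626. -130.   75.] [ 632. -133.   52.]
310 181 [623.  10.  75.] [623.  10.  73.]
307 183 [617.  19.  75.] [618.  19.  73.]
308 184 [614.  16.  75.] [614.  16.  75.]
308 185 [611.  16.  75.] [612.  16.  73.]
308 186 [608.  16.  75.] [607.  16.  79.]
308 187 [605.  16.  75.] [605.  16.  75.]
308 188 [602.  17.  75.] [602.  17.  75.]
308 189 [599.  17.  75.] [601.  17.  69.]
308 190 [596.  17.  75.] [597.  17.  73.]
307 191 [594.  20.  75.] [594.  20.  72.]
307 192 [591.  20.  75.] [591.  20.  72.]
303 194 [586.  32.  75.] [586.  32.  73.]
307 194 [585.  20.  75.] [585.  20.  74.]
306 195 [582.  23.  75.] [582.  23.  74.]
310 195 [581.  12.  75.] [582.  12. 
[... 2998 characters left out ...]
216 [ 511. -135.   75.] [ 512. -135.   72.]
367 216 [ 510. -146.   75.] [ 511. -146.   74.]
371 216 [ 510. -158.   75.] [ 509. -157.   80.]
349 217 [511. -95.  75.] [512. -96.  68.]
365 217 [ 508. -140.   75.] [ 508. -141.   71.]
369 217 [ 507. -152.   75.] [ 507. -152.   74.]
373 217 [ 506. -163.   75.] [ 506. -163.   76.]
367 218 [ 505. -146.   75.] [ 506. -147.   68.]
371 218 [ 504. -157.   75.] [ 504. -157.   75.]
370 219 [ 501. -154.   75.] [ 502. -155.   67.]
374 219 [ 501. -165.   75.] [ 500. -165.   81.]
374 221 [ 495. -165.   75.] [ 495. -165.   73.]
flap [564.81726798 295.86884069 284.10446193] 2071
[-0.13049061 -0.80779183  0.57484307] [568.0260691  295.09813187 277.93247995] 1739
```

```bash
cat >> h.py <<'E'
yp=np.radians(81.0);PO=np.array([560.5,226.1,0]);px=np.array([np.cos(yp),np.sin(yp),0]);py=np.array([-px[1],px[0],0])
def pan(x,y,z): return PO+px*x+py*y+np.array([0,0,z])
def flapP(a,s,n,y=0): # s up flap, n in front
    return pan(s*np.sin(a)-n*np.cos(a),y,170+s*np.cos(a)+n*np.sin(a))
yr=np.radians(67.3);RO=np.array([470.2,-239.2,0.])
def rst(x,y,z): return RO+np.array([np.cos(yr)*x-np.sin(yr)*y,np.sin(yr)*x+np.cos(yr)*y,z])
E
python3 - <<'E'
from h import *
d=np.load("top0d.npy");W=cloud("top",d)
for a in(.55,.61,.67):
    print(a,flapP(a,140,36).round(1),proj("top",flapP(a,140,36)).round(1),proj("side",flapP(a,140,36)).round(1))
for n in("top","side"):
    im=cv2.imread(f"pics/{n}0.png");S=4
    big=cv2.resize(im,None,fx=S,fy=S,interpolation=cv2.INTER_CUBIC)
    def pl(pts,c,cl=True):
        q=((proj(n,np.array(pts))+.5)*S).astype(np.int32);cv2.polylines(big,[q],cl,c,1)
    for x in(-9,9): pl([pan(x,-150,0),pan(x,150,0),pan(x,150,370),pan(x,-150,370)],(0,255,0)); pl([pan(x,-90,165),pan(x,90,165),pan(x,90,340),pan(x,-90,340)],(0,255,0))
    for x in(-133,-117): pl([pan(x,-150,275),pan(x,150,275),pan(x,150,360),pan(x,-150,360)],(255,0,0))
    a=.61
    for nn in(-6,6): pl([flapP(a,0,nn,-86),flapP(a,0,nn,86),flapP(a,162,nn,86),flapP(a,162,nn,-86)],(0,0,255))
    for r in (20,27): pl([flapP(a,140+r*np.sin(t),36+r*np.cos(t)) for t in np.linspace(0,6.28,25)],(0,255,255))
    for zz in(59,81): pl([rst(-70,-11,zz),rst(70,-11,zz),rst(70,11,zz),rst(-70,11,zz)],(255,0,255))
    pl([rst(70,0,70),rst(290,0,70),rst(290,-45,70)],(255,0,255),False)
    pl([rst(-90,-35,12),rst(180,-35,12),rst(180,35,12),rst(-90,35,12)],(255,255,0))
    if n=="top": cv2.imwrite("pics/ov_top1.png",big[110*S:275*S,160*S:300*S][:600]); cv2.imwrite("pics/ov_top2.png",big[165*S:260*S,290*S:440*S])
    else: cv2.imwrite("pics/ov_side1.png",big[140*S:290*S,180*S:330*S]);cv2.imwrite("pics/ov_side2.png",big[180*S:270*S,280*S:420*S])
E
```

```text
0.55 [567.1 268.1 308.2] [[196.7 186.5]] [[225.5 199.3]]
0.61 [568.4 276.2 305.4] [[193.5 186.5]] [[222.6 201.4]]
0.67 [569.7 284.1 302.1] [[190.5 186.5]] [[219.8 203.7]]
```

View pics/ov_top1.png

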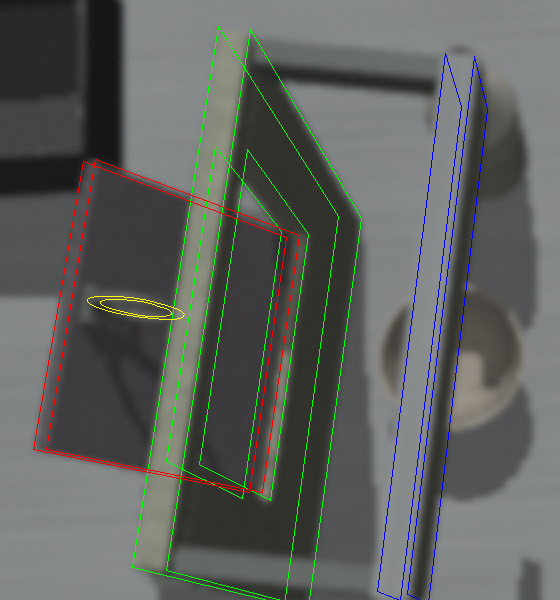

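View pics/ov_top2.png

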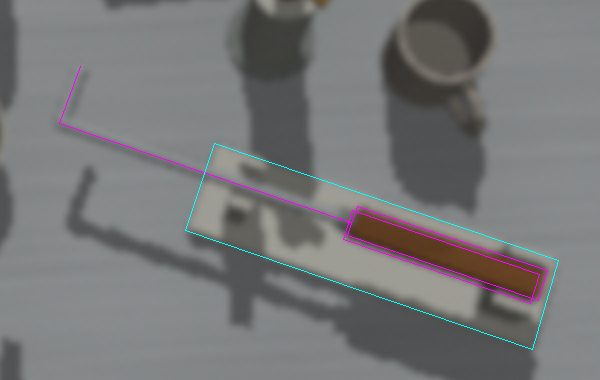

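View pics/ov_side1.png

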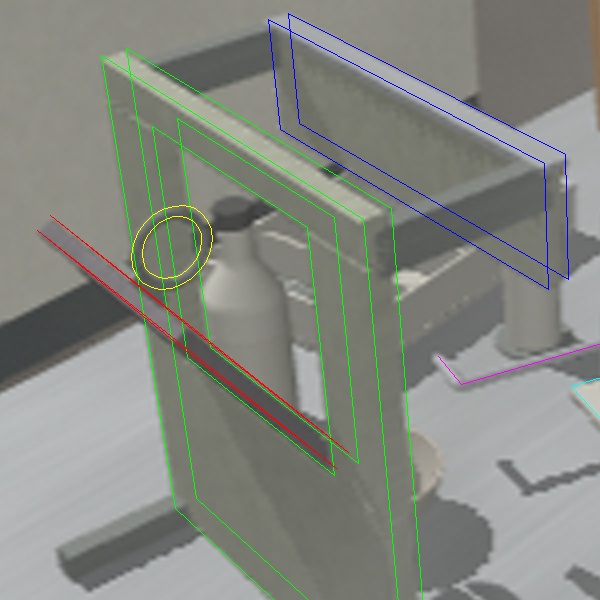

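View pics/ov_side2.png

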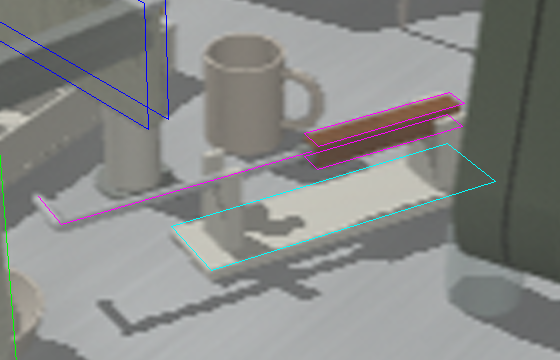

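```bash
cat >> h.py <<'E'
from scipy.spatial.transform import Rotation as Ro, Slerp
def toolR(yaw,tilt): # tool x horizontal fwd at yaw when tilt 0; tilt = pitch-up of tool x (rad)
    f=np.array([np.cos(yaw),np.sin(yaw),0]);u=np.array([0,0,1.]);
    x=f*np.cos(tilt)+u*np.sin(tilt); z=f*np.sin(tilt)-u*np.cos(tilt)
    return np.c_[x,np.cross(z,x),z]
def poleFromTool(T,R,gx,dl): # grasp at pole x=gx, pole pitch = tool tilt - dl
    Rp=R@Ro.from_euler('y',-dl).as_matrix() # tool-like frame aligned with pole
    X=Rp[:,0];Z=-Rp[:,2];Y=np.cross(Z,X)
    return T-19*R[:,2]-gx*X,np.c_[X,Y,Z]
def tcpFor(prong,yaw,pitch,gx,dl,dz=0):
    # prong point -> TCP
    A=toolR(yaw,pitch);X=A[:,0];Z=-A[:,2];Y=np.cross(Z,X)
    O=prong-290*X+20*Y
    R=toolR(yaw,pitch+dl)
    return O+gx*X+dz*Z+19*R[:,2],R
def rows(T0,R0,T1,R1,n,grip,ease=False):
    s=Slerp([0,1],Ro.from_matrix([R0,R1])); out=[]
    cp=np.array(T0,float);cr=np.array(R0)
    for i in range(1,n+1):
        k=i/n; tp=T0+(T1-T0)*k; tr=s(k).as_matrix()
        dp=np.round(cr.T@(tp-cp)/1000,4); dr=np.round(np.degrees(Ro.from_matrix(cr.T@tr).as_rotvec()),1)
        cp=cp+cr@dp*1000; cr=cr@Ro.from_rotvec(np.radians(dr)).as_matrix()
        out.append(list(dp)+list(dr)+[grip])
    for i in range(0,n,8): print("["+", ".join(f"{v:g}" for r in out[i:i+8] for v in r)+"]")
    print("end",cp.round(1)); return cp,cr
def cur():
    o=observe(); return o["tool_pos"],Ro.from_rotvec(o["eef_rot"]).as_matrix(),o
E
python3 - <<'E'
from h import *
T,R,o=cur()
dl=np.radians(10); R1=toolR(yr,dl); G=rst(30,0,70); T1=G+19*R1[:,2]; print(T1)
a,b=rows(T,R,T1+[0,0,100],R1,10,0)
rows(a,b,T1,R1,3,0)
E
```

```text
[ 483.05040701 -208.48011321   51.28865269]
[0.0394, -0.0226, 0.0046, 0.4, 0.9, -4.9, 0, 0.0411, -0.0192, 0.0054, 0.5, 1, -4.9, 0, 0.0425, -0.0155, 0.0062, 0.4, 0.9, -4.9, 0, 0.0436, -0.0118, 0.007, 0.4, 0.9, -4.9, 0, 0.0443, -0.008, 0.0078, 0.4, 1, -4.9, 0, 0.0447, -0.0041, 0.0086, 0.5, 0.9, -4.9, 0, 0.0447, -0.0003, 0.0093, 0.4, 1, -4.9, 0, 0.0444, 0.0037, 0.0101, 0.4, 0.9, -4.9, 0]
[0.0438, 0.0075, 0.0108, 0.5, 0.9, -4.9, 0, 0.0427, 0.0113, 0.0113, 0.4, 1, -4.9, 0]
end [ 483.  -208.5  151.3]
[-0.0058, 0, 0.0328, -0, -0, -0, 0, -0.0058, 0, 0.0328, -0, -0, -0, 0, -0.0058, 0, 0.0329, -0, -0, -0, 0]
end [ 483.  -208.5   51.3]
```

step_arm --series '[0.0394, -0.0226, 0.0046, 0.4, 0.9, -4.9, 0, 0.0411, -0.0192, 0.0054, 0.5, 1, -4.9, 0, 0.0425, -0.0155, 0.0062, 0.4, 0.9, -4.9, 0, 0.0436, -0.0118, 0.007, 0.4, 0.9, -4.9, 0, 0.0443, -0.008, 0.0078, 0.4, 1, -4.9, 0, 0.0447, -0.0041, 0.0086, 0.5, 0.9, -4.9, 0, 0.0447, -0.0003, 0.0093, 0.4, 1, -4.9, 0, 0.0444, 0.0037, 0.0101, 0.4, 0.9, -4.9, 0]'

```text
t: 2.3
tool_pos: [423.2, -275.1, 160.6]
eef_rot: [-2.681, -1.473, -0.181]
wrist_force: [-0.0, -0.2, 0.8]
finger_gap: 85.3
```

step_arm --series '[0.0438, 0.0075, 0.0108, 0.5, 0.9, -4.9, 0, 0.0427, 0.0113, 0.0113, 0.4, 1, -4.9, 0, 0, 0, 0, 0, 0, 0, 0, 0, 0, 0, 0, 0, 0, 0]'

```text
t: 2.8
tool_pos: [482.9, -208.8, 151.3]
eef_rot: [-2.528, -1.682, -0.22]
wrist_force: [-0.4, -0.8, 0.6]
finger_gap: 85.3
```

Run:
```python
from h import *
T,R,o=cur();print(o["t"],T,o["joints"].round(2))
dl=np.radians(10); R1=toolR(yr,dl); G=rst(30,0,70); T1=G+19*R1[:,2]; print(T1)
rows(T,R,T1,R1,4,0)
p,d=camera("top");cv2.imwrite("pics/t1.png",cv2.resize(p[120:300,280:480],None,fx=3,fy=3))
```

```text
2.8 [ 482.87142423 -208.76643522  151.27968554] [-0.69  0.16  1.71  0.17  1.33 -0.34]
[ 483.05040701 -208.48011321   51.28865269]
[-0.0043, 0, 0.0246, -0, 0, -0, 0, -0.0042, 0.0001, 0.0247, -0, 0, -0, 0, -0.0043, -0, 0.0246, -0, 0, -0, 0, -0.0042, 0, 0.0246, -0, 0, -0, 0]
end [ 483.  -208.5   51.3]
```

View pics/t1.png

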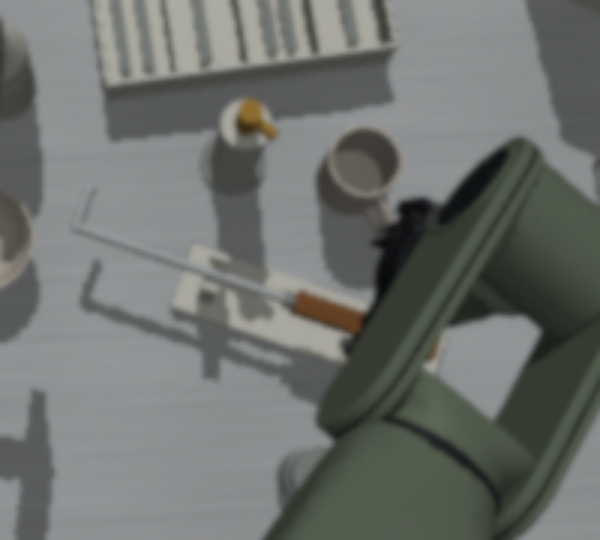

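Run:
```python
from h import *
print(athz("top",(407.5,193.5),50),athz("top",(401,172),85),rst(30,-57,70),rst(30,57,70),athz("top",(387,277),95))
```

```text
[ 573.55240888 -274.3114194    50.        ] [ 630.7853875  -254.12473297   85.        ] [ 534.36185237 -233.52050173   70.        ] [ 429.19251017 -189.5272129    70.        ] [ 337.26293514 -183.54703322   95.        ]
```

step_arm --series '[-0.0043, 0, 0.0246, 0, 0, 0, 0, -0.0042, 0.0001, 0.0247, 0, 0, 0, 0, -0.0043, 0, 0.0246, 0, 0, 0, 0, -0.0042, 0, 0.0246, 0, 0, 0, 0, 0, 0, 0, 0, 0, 0, 0]'

```text
t: 3.48
tool_pos: [481.0, -207.9, 49.6]
eef_rot: [-2.526, -1.677, -0.219]
wrist_force: [-0.1, -0.0, 0.5]
finger_gap: 85.6
```

step_arm --series '[0, 0, 0, 0, 0, 0, 255, 0, 0, 0, 0, 0, 0, 255, 0, 0, 0, 0, 0, 0, 255, 0, 0, 0, 0, 0, 0, 255, 0, 0, 0, 0, 0, 0, 255, 0, 0, 0, 0, 0, 0, 255]'

```text
t: 4.22
tool_pos: [483.3, -208.1, 51.3]
eef_rot: [-2.528, -1.682, -0.221]
wrist_force: [0.4, -0.0, -0.8]
finger_gap: -0.3
```

Run:
```python
from h import *
T,R,o=cur();print(o["t"],T,o["finger_gap"],o["wrist_force"].round(1),o["moment"].round(2))
rows(T,R,T+[0,0,100],R,4,255)
```

```text
4.225 [ 483.26819636 -208.10159179   51.34352346] -0.2968507914735446 [ 0.4 -0.  -0.8] [-0.08 -0.02 -0.03]
[0.0044, -0, -0.0246, -0, -0, 0, 255, 0.0043, -0, -0.0246, -0, -0, 0, 255, 0.0044, -0, -0.0247, -0, -0, 0, 255, 0.0043, -0, -0.0246, -0, -0, 0, 255]
end [ 483.3 -208.1  151.4]
```

Run:
```python
from h import *
for n in("top","side"):
    p,d=camera(n);np.save(n+"2.npy",d)
    c=p[130:280,290:450] if n=="top" else p[150:290,280:460]
    cv2.imwrite(f"pics/{n}2.png",cv2.resize(c,None,fx=4,fy=4,interpolation=cv2.INTER_CUBIC))
print(observe()["finger_gap"])
```

```text
-0.27203318320084274
```

View pics/top2.png

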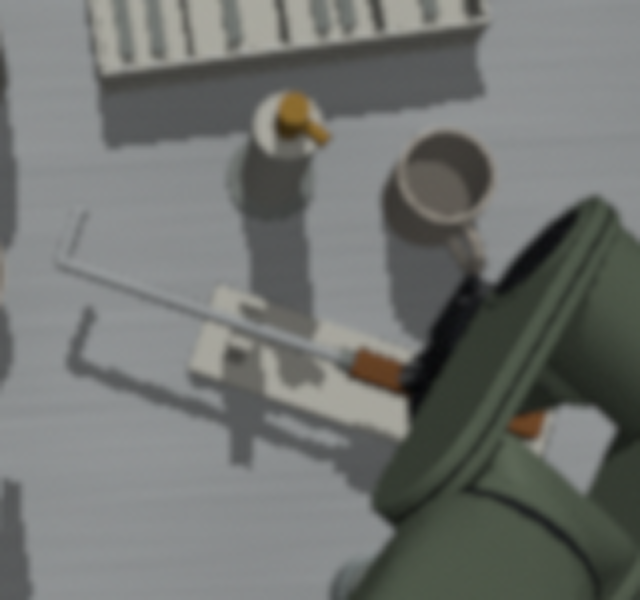

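View pics/side2.png

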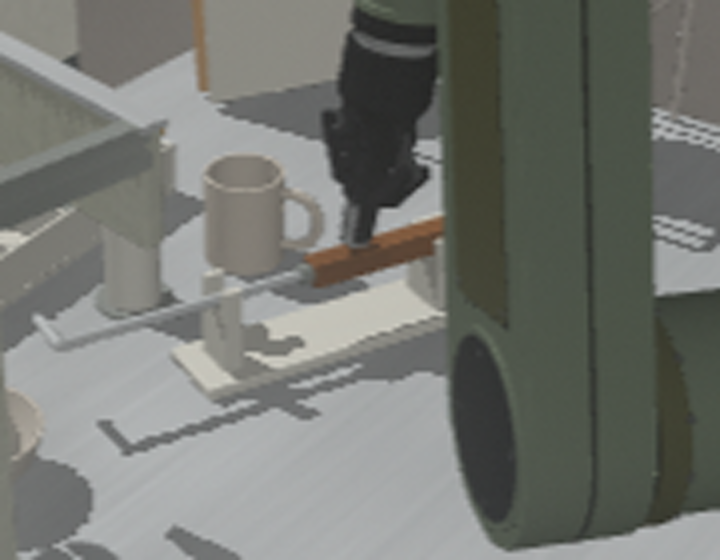

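Run:
```python
from h import *
d=np.load("side2.npy");W=cloud("side",d)
T,R,o=cur();print(T,o["joints"])
for (x,y) in [(358,200),(358,215),(358,225),(355,235),(360,242),(360,255),(370,225),(330,262),(400,240),(60,340)]:
    u,v=280+x/4,150+y/4; print((x,y),dep("side",(u,v),d).round(0))
print(((proj("side",T)-[280,150])*4).round(), ((proj("side",T-60*R[:,2])-[280,150])*4).round())
print(((proj("top",T)-[290,130])*4).round(), ((proj("top",T-60*R[:,2])-[290,130])*4).round())
```

```text
[ 483.25810989 -208.09337189   51.29432417] [-0.68502124  0.29078113  1.7811685   0.18576715  1.12714645 -0.3733468 ]
(358, 200) [ 475. -208.  128.]
(358, 215) [ 472. -204.  117.]
(358, 225) [ 472. -204.  108.]
(355, 235) [ 470. -198.  102.]
(360, 242) [ 471. -207.   90.]
(360, 255) [ 472. -209.   77.]
(370, 225) [ 464. -209.  108.]
(330, 262) [ 484. -184.   78.]
(400, 240) [ 459. -247.   78.]
(60, 340) [583.  27.  71.]
[[347. 278.]] [[360. 212.]]
[[393. 381.]] [[421. 374.]]
```

Run:
```python
from h import *
d=np.load("side0d.npy")
print(proj("side",np.array([[179,-546,197],[179,-546,216],[179,-546,260]])).round(1))
im=cv2.imread("pics/side0.png");S=8
c=cv2.resize(im[100:170,480:560],None,fx=S,fy=S,interpolation=cv2.INTER_CUBIC)
for z in(197,216,270): 
    q=(proj("side",np.array([179,-546,z]))[0]-[480,100]+.5)*S; cv2.circle(c,tuple(q.astype(int)),4,(0,0,255),1)
cv2.imwrite("pics/g0.png",c)
T,R,o=cur()
p,_=camera("side");S=6
c=cv2.resize(p[150:250,330:420],None,fx=S,fy=S,interpolation=cv2.INTER_CUBIC)
for s in(0,19,73):
    q=(proj("side",T-s*R[:,2])[0]-[330,150]+.5)*S; cv2.circle(c,tuple(q.astype(int)),4,(0,0,255),1)
cv2.imwrite("pics/g2.png",c)
```

```text
[[507.  168.9]
 [508.1 163.5]
 [510.7 150.7]]
```

View pics/g0.png

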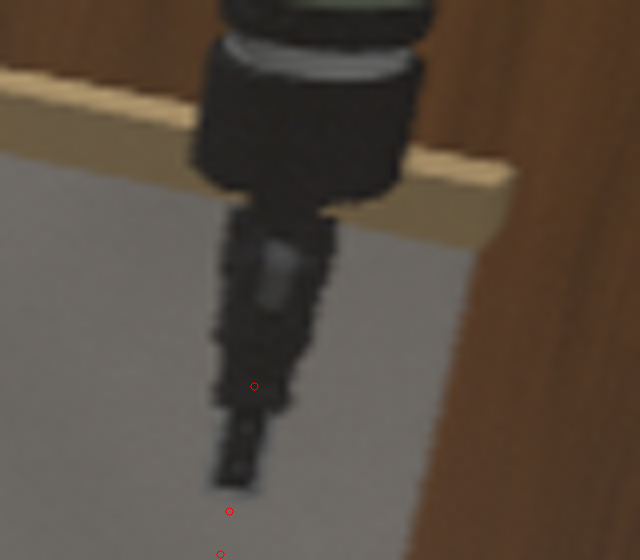

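View pics/g2.png

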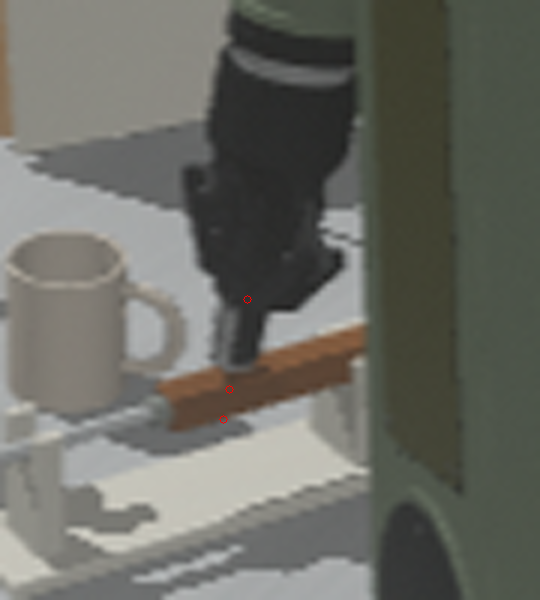

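step_arm --series '[0.005, 0, -0.03, 0, 0, 0, 255, 0.005, 0, -0.03, 0, 0, 0, 255, 0, 0, 0, 0, 0, 0, 255]'

```text
t: 4.75
tool_pos: [485.1, -210.4, 114.9]
eef_rot: [-2.532, -1.686, -0.225]
wrist_force: [-0.2, -1.2, 0.5]
finger_gap: 0.2
```

Run:
```python
from h import *
T,R,o=cur();print(o["t"],T,o["finger_gap"],o["wrist_force"].round(1),o["joints"].round(3))
p,d=camera("side");S=6;W=cloud("side",d)
c=cv2.resize(p[130:230,330:420],None,fx=S,fy=S,interpolation=cv2.INTER_CUBIC)
for s in(0,19,73):
    q=(proj("side",T-s*R[:,2])[0]-[330,130]+.5)*S; cv2.circle(c,tuple(q.astype(int)),4,(0,0,255),1)
cv2.imwrite("pics/g3.png",c)
for v in range(170,212):
    w=[(u,*((W[v,u]-T)@R).round(0)) for u in range(355,385) if np.linalg.norm((W[v,u]-T)[:2])<60 and W[v,u,2]>85]
    if w: print(v,w[::3])
```

```text
4.75 [ 485.11318704 -210.35785401  114.89238311] 0.20943413445233133 [-0.2 -1.2  0.5] [-0.686  0.204  1.737  0.177  1.25  -0.35 ]
170 [(362, np.float64(12.0), np.float64(44.0), np.float64(-94.0)), (366, np.float64(19.0), np.float64(14.0), np.float64(-107.0)), (369, np.float64(13.0), np.float64(7.0), np.float64(-110.0)), (372, np.float64(20.0), np.float64(-18.0), np.float64(-120.0)), (375, np.float64(15.0), np.float64(-26.0), np.float64(-123.0)), (378, np.float64(9.0), np.float64(-33.0), np.float64(-126.0)), (381, np.float64(6.0), np.float64(-43.0), np.float64(-130.0)), (384, np.float64(-2.0), np.float64(-47.0), np.float64(-131.0))]
171 [(362, np.float64(12.0), np.float64(43.0), np.float64(-91.0)), (365, np.float64(18.0), np.float64(19.0), np.float64(-102.0)), (368, np.float64(16.0), np.float64(7.0), np.float64(-107.0)), (371, np.float64(19.0), np.float64(-13.0), np.float64(-115.0)), (374, np.float64(16.0), np.float64(-23.0), np.float64(-119.0)), (377, np.float64(6.0), np.float64(-25.0), np.float64(-119.0)), (380, np.float64(6.0), np.float64(-39.0), np.float64(-125.0)), (383, np.float
[... 6151 characters left out ...]
(368, np.float64(8.0), np.float64(-2.0), np.float64(-45.0)), (371, np.float64(-1.0), np.float64(-5.0), np.float64(-46.0))]
191 [(365, np.float64(13.0), np.float64(5.0), np.float64(-38.0)), (368, np.float64(10.0), np.float64(-5.0), np.float64(-43.0)), (371, np.float64(-1.0), np.float64(-7.0), np.float64(-43.0))]
192 [(366, np.float64(13.0), np.float64(-0.0), np.float64(-38.0)), (369, np.float64(10.0), np.float64(-11.0), np.float64(-42.0)), (372, np.float64(-1.0), np.float64(-13.0), np.float64(-42.0))]
193 [(367, np.float64(12.0), np.float64(-5.0), np.float64(-36.0)), (370, np.float64(0.0), np.float64(-5.0), np.float64(-35.0))]
210 [(369, np.float64(-11.0), np.float64(-2.0), np.float64(28.0))]
```

View pics/g3.png

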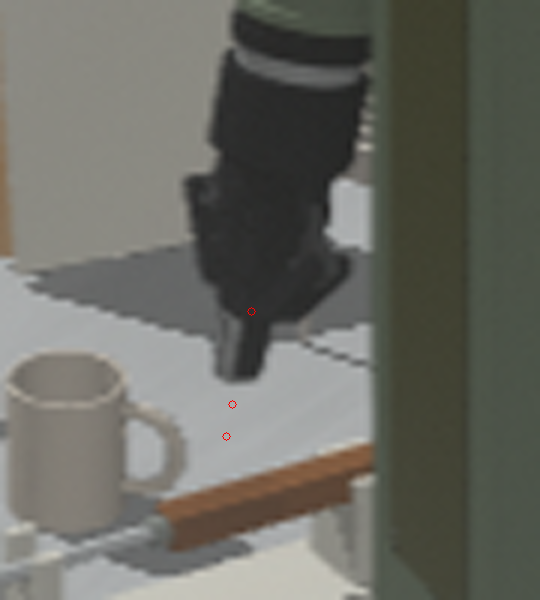

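The depth readings put the shut fingertips about 34 mm behind the reported TCP along tool z. So the fingers closed above the handle, and the pole hasn't moved. I'll redo the grasp with that offset.

```bash
cat >> h.py <<'E'
OFF=53. # grasp point behind reported TCP (19 + 34 measured)
def tcpFor(prong,yaw,pitch,gx,dl,dz=0):
    A=toolR(yaw,pitch);X=A[:,0];Z=-A[:,2];Y=np.cross(Z,X)
    O=prong-290*X+20*Y
    R=toolR(yaw,pitch+dl)
    return O+gx*X+dz*Z+OFF*R[:,2],R
E
python3 - <<'E'
from h import *
T,R,o=cur()
dl=np.radians(10); R1=toolR(yr,dl); G=rst(30,0,70); T1=G+OFF*R1[:,2]; print(T1)
rows(T,R,T1+[0,0,85],R1,3,0)
rows(T1+[0,0,85],R1,T1,R1,4,0)
E
```

```text
[ 485.32881096 -203.03341324   17.80518909]
[0.0015, -0.0004, 0.0038, 0, 0, 0, 0, 0.0016, -0.0003, 0.0037, 0.1, 0, 0, 0, 0.0015, -0.0004, 0.0038, 0, 0, 0, 0]
end [ 485.3 -203.   102.8]
[-0.0037, -0, 0.0209, 0, -0, -0, 0, -0.0037, 0, 0.021, 0, -0, -0, 0, -0.0037, 0, 0.0209, 0, -0, -0, 0, -0.0037, 0, 0.0209, 0, -0, -0, 0]
end [ 485.3 -203.1   17.8]
```

step_arm --series '[0.0015, -0.0004, 0.0038, 0, 0, 0, 0, 0.0016, -0.0003, 0.0037, 0, 0, 0, 0, 0.0015, -0.0004, 0.0038, 0, 0, 0, 0, 0, 0, 0, 0, 0, 0, 0]'

```text
t: 5.3
tool_pos: [484.0, -201.6, 100.8]
eef_rot: [-2.526, -1.681, -0.22]
wrist_force: [0.0, -0.1, -0.7]
finger_gap: 72.4
```

step_arm --series '[-0.0037, 0, 0.0209, 0, 0, 0, 0, -0.0037, 0, 0.021, 0, 0, 0, 0, -0.0037, 0, 0.0209, 0, 0, 0, 0, -0.0037, 0, 0.0209, 0, 0, 0, 0, 0, 0, 0, 0, 0, 0, 0]'

```text
t: 5.92
tool_pos: [483.0, -201.2, 15.2]
eef_rot: [-2.525, -1.679, -0.219]
wrist_force: [0.4, -0.9, 0.4]
finger_gap: 85.5
```

step_arm --series '[0, 0, 0, 0, 0, 0, 255, 0, 0, 0, 0, 0, 0, 255, 0, 0, 0, 0, 0, 0, 255, 0, 0, 0, 0, 0, 0, 255, 0, 0, 0, 0, 0, 0, 255, 0, 0, 0, 0, 0, 0, 255]'

```text
t: 6.68
tool_pos: [485.2, -202.8, 17.7]
eef_rot: [-2.529, -1.683, -0.222]
wrist_force: [-0.6, -0.2, 5.6]
finger_gap: 21.1
```

Run:
```python
from h import *
T,R,o=cur();print(o["t"],T,o["finger_gap"],o["wrist_force"].round(1),o["moment"].round(2))
p,d=camera("side");S=5
c=cv2.resize(p[150:260,280:420],None,fx=S,fy=S,interpolation=cv2.INTER_CUBIC)
for s in(34,53,107):
    q=(proj("side",T-s*R[:,2])[0]-[280,150]+.5)*S; cv2.circle(c,tuple(q.astype(int)),4,(0,0,255),1)
cv2.imwrite("pics/g4.png",c)
rows(T,R,T+[0,0,100],R,4,255)
```

```text
6.675 [ 485.15118705 -202.82053304   17.65645899] 21.085150757850368 [-0.6 -0.2  5.6] [-0.02  0.13  0.08]
[0.0043, 0, -0.0246, -0, 0, -0, 255, 0.0044, 0.0001, -0.0246, -0, 0, -0, 255, 0.0043, -0, -0.0247, -0, 0, -0, 255, 0.0044, 0, -0.0246, -0, 0, -0, 255]
end [ 485.1 -202.8  117.7]
```

View pics/g4.png

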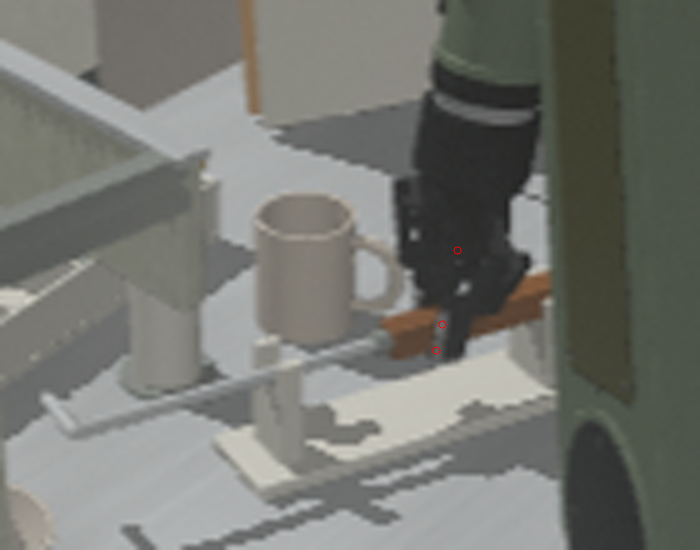

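step_arm --series '[0.0043, 0, -0.0246, 0, 0, 0, 255, 0.0044, 0, -0.0246, 0, 0, 0, 255, 0.0043, 0, -0.0247, 0, 0, 0, 255, 0.0044, 0, -0.0246, 0, 0, 0, 255, 0, 0, 0, 0, 0, 0, 255]'

```text
t: 7.35
tool_pos: [485.6, -203.2, 118.1]
eef_rot: [-2.531, -1.685, -0.223]
wrist_force: [-0.7, -0.8, -0.7]
finger_gap: 21.0
```

```bash
cat >> h.py <<'E'
# grip transform: pole in tool frame, from the grasp
Tg=np.array([485.15,-202.82,17.66]);Rg=Ro.from_rotvec([-2.529,-1.683,-0.222]).as_matrix()
Rp0=np.c_[[np.cos(yr),np.sin(yr),0],[-np.sin(yr),np.cos(yr),0],[0,0,1]];Op0=np.array([RO[0],RO[1],70.])
gR=Rg.T@Rp0; gT=Rg.T@(Op0-Tg)
def poleAt(T,R): return T+R@gT, R@gR
def overlay(n,p,T,R,S,y0,y1,x0,x1,fn,a=None):
    big=cv2.resize(p[y0:y1,x0:x1],None,fx=S,fy=S,interpolation=cv2.INTER_CUBIC)
    O,P=poleAt(T,R)
    def pl(pts,c,cl=False):
        q=((proj(n,np.array(pts))+.5-[x0,y0])*S).astype(np.int32);cv2.polylines(big,[q],cl,c,1)
    pl([O+P@np.array(v) for v in[(-70,0,0),(290,0,0),(290,-45,0)]],(255,0,255))
    if a is not None:
        for r in (20,27): pl([flapP(a,140+r*np.sin(t),36+r*np.cos(t)) for t in np.linspace(0,6.28,25)],(0,255,255))
    cv2.imwrite(fn,big)
E
python3 - <<'E'
from h import *
T,R,o=cur();print(o["t"],T,o["finger_gap"],o["wrist_force"].round(1),o["moment"].round(2))
for n in("side","top"):
    p,d=camera(n); overlay(n,p,T,R,4,*((140,260,260,440) if n=="side" else (150,270,280,460)),f"pics/l_{n}.png")
E
```

```text
7.35 [ 485.62559389 -203.22659578  118.14262098] 21.00402635863415 [-0.7 -0.8 -0.7] [-0.22  0.11 -0.02]
```

View pics/l_side.png

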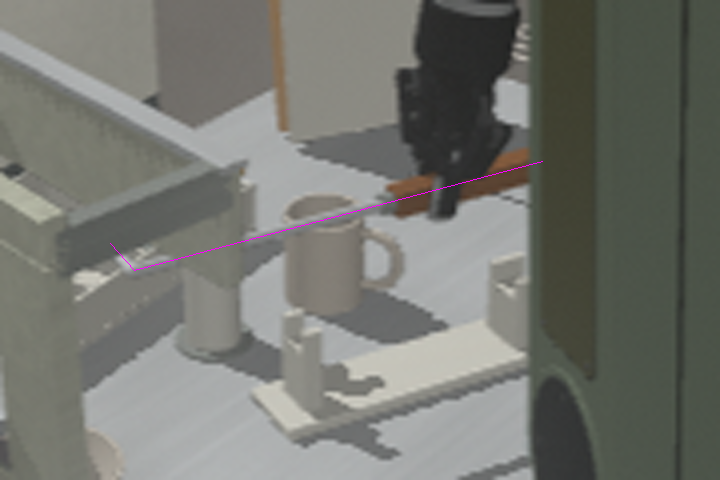

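View pics/l_top.png

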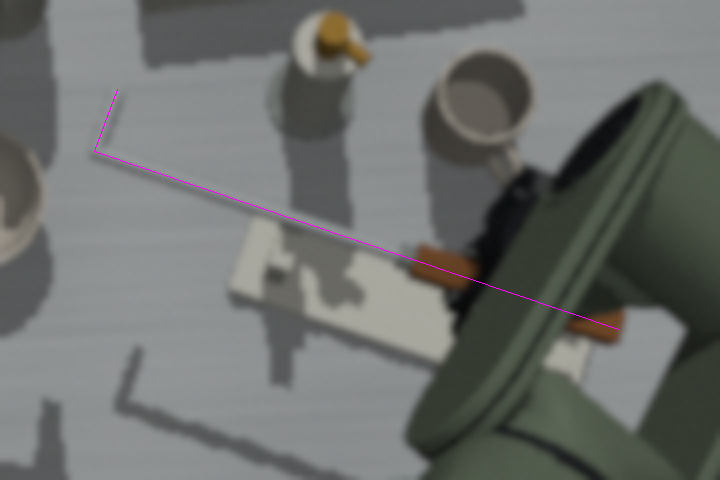

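```bash
cat >> h.py <<'E'
def toolFor(pr,yaw,pitch):
    A=toolR(yaw,pitch);X=A[:,0];Z=-A[:,2];P=np.c_[X,np.cross(Z,X),Z]
    O=pr-P@np.array([290,-20,0]);R=P@gR.T
    return O-R@gT,R
E
python3 - <<'E'
from h import *
T,R,o=cur()
p=np.radians(18)
e=flapP(.61,140,36)
pre=e+py*44
ax=toolR(yp,p)[:,0]
for s in(270,135,0):
    q=pre-ax*s;Tt,Rt=toolFor(q,yp,p);print(s,q.round(),Tt.round(),"pole orig",poleAt(Tt,Rt)[0].round())
T1,R1=toolFor(pre-ax*270,yp,p)
a,b=rows(T,R,T1,R1,6,255)
T2,R2=toolFor(pre,yp,p);Ti,Ri=toolFor(e+py*2,yp,p)
rows(a,b,T2,R2,8,255)
rows(T2,R2,Ti,Ri,4,255)
Ts,Rs=toolFor(flapP(0,140,36)+px*-15,yp,np.radians(34));print(Ts,Ts-OFF*Rs[:,2])
E
```

```text
270 [485.  29. 222.] [ 430. -187.   95.] pole orig [ 422. -240.  132.]
135 [505. 156. 264.] [450. -60. 136.] pole orig [ 442. -113.  174.]
0 [525. 283. 305.] [470.  67. 178.] pole orig [462.  14. 216.]
[-0.0018, -0.0092, 0.0033, 0.7, 3, -2.2, 255, -0.0015, -0.0092, 0.0032, 0.7, 3, -2.1, 255, -0.0014, -0.0093, 0.0034, 0.8, 2.9, -2.2, 255, -0.0012, -0.0093, 0.0033, 0.7, 3, -2.2, 255, -0.0011, -0.0092, 0.0035, 0.7, 3, -2.2, 255, -0.0008, -0.0093, 0.0035, 0.7, 3, -2.1, 255]
end [ 430.  -186.8   94.7]
[0.0332, -0, 0.0059, 0, -0, -0, 255, 0.0333, -0.0001, 0.0058, 0, -0, -0, 255, 0.0332, 0, 0.0059, 0, -0, -0, 255, 0.0332, -0, 0.0059, 0, -0, -0, 255, 0.0332, -0.0001, 0.0059, 0, -0, -0, 255, 0.0333, 0, 0.0058, 0, -0, -0, 255, 0.0332, -0, 0.0059, 0, -0, -0, 255, 0.0332, -0, 0.0059, 0, -0, -0, 255]
end [470.3  66.7 178.1]
[0, 0.0105, 0, -0, -0, -0, 255, 0, 0.0105, 0, -0, -0, -0, 255, 0, 0.0105, 0, -0, -0, -0, 255, 0, 0.0105, 0, -0, -0, -0, 255]
end [511.7  60.1 178.2]
[504.59310642   2.54779521 126.43597672] [498.7775619  -33.8025825  164.56509266]
```

step_arm --series '[-0.0018, -0.0092, 0.0033, 0.7, 3, -2.2, 255, -0.0015, -0.0092, 0.0032, 0.7, 3, -2.1, 255, -0.0014, -0.0093, 0.0034, 0.8, 2.9, -2.2, 255, -0.0012, -0.0093, 0.0033, 0.7, 3, -2.2, 255, -0.0011, -0.0092, 0.0035, 0.7, 3, -2.2, 255, -0.0008, -0.0093, 0.0035, 0.7, 3, -2.1, 255, 0, 0, 0, 0, 0, 0, 255, 0, 0, 0, 0, 0, 0, 255]'

```text
t: 8.45
tool_pos: [430.7, -186.9, 95.1]
eef_rot: [-2.114, -1.802, -0.529]
wrist_force: [-0.3, -0.0, -1.6]
finger_gap: 21.3
```

Run:
```python
from h import *
T,R,o=cur();print(o["t"],T,o["finger_gap"],o["joints"].round(2),o["moment"].round(2))
for n in("side","top"):
    p,d=camera(n); overlay(n,p,T,R,4,*((140,260,200,400) if n=="side" else (130,280,170,370)),f"pics/m_{n}.png",.61)
p=np.radians(18)
e=flapP(.61,140,36)
pre=e+py*44
T2,R2=toolFor(pre,yp,p)
rows(T,R,T2,R2,8,255)
```

```text
8.45 [ 430.69177737 -186.89896074   95.09726688] 21.326257863982843 [-0.87  0.29  1.77  0.37  1.43 -0.83] [-0.38  0.04  0.01]
[0.0332, -0.0001, 0.0059, 0, -0, -0, 255, 0.0332, -0.0002, 0.0059, 0, -0, -0, 255, 0.0332, -0.0001, 0.0059, 0, -0, -0, 255, 0.0332, -0.0001, 0.0059, 0, -0, -0, 255, 0.0332, -0.0002, 0.0059, 0, -0, -0, 255, 0.0332, -0.0001, 0.0059, 0, -0, -0, 255, 0.0332, -0.0002, 0.006, 0.1, -0, -0.1, 255, 0.0332, -0, 0.0059, -0, -0, 0, 255]
end [470.2  66.7 178.1]
```

View pics/m_side.png

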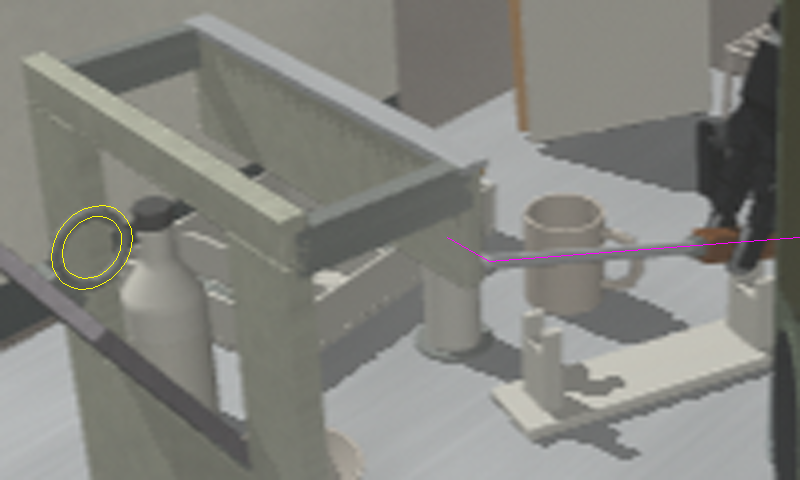

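View pics/m_top.png

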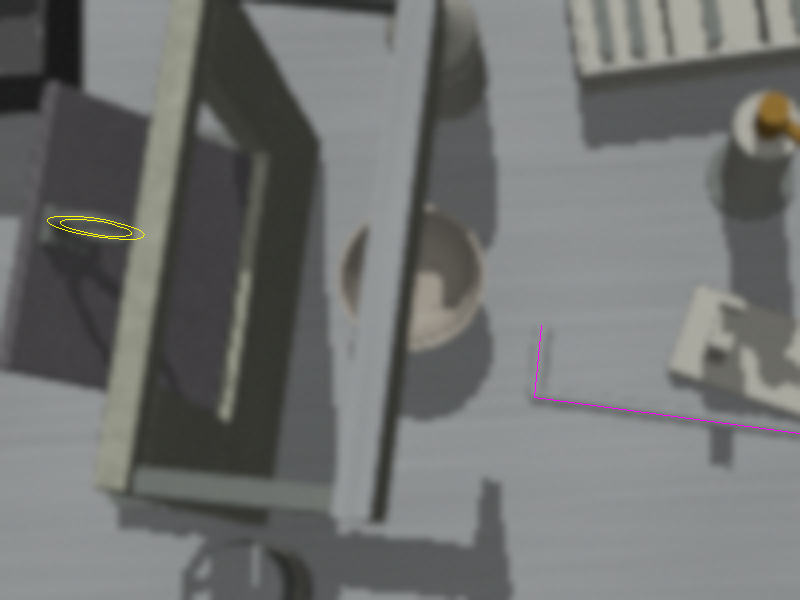

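step_arm --series '[0.0332, -0.0001, 0.0059, 0, 0, 0, 255, 0.0332, -0.0002, 0.0059, 0, 0, 0, 255, 0.0332, -0.0001, 0.0059, 0, 0, 0, 255, 0.0332, -0.0001, 0.0059, 0, 0, 0, 255]'

```text
t: 9.05
tool_pos: [450.9, -59.2, 138.0]
eef_rot: [-2.114, -1.805, -0.529]
wrist_force: [-0.2, -0.2, -1.5]
finger_gap: 21.3
```

step_arm --series '[0.0332, -0.0002, 0.0059, 0, 0, 0, 255, 0.0332, -0.0001, 0.0059, 0, 0, 0, 255, 0.0332, -0.0002, 0.006, 0, 0, 0, 255, 0.0332, 0, 0.0059, 0, 0, 0, 255, 0, 0, 0, 0, 0, 0, 255, 0, 0, 0, 0, 0, 0, 255]'

```text
t: 9.8
tool_pos: [470.0, 66.4, 178.7]
eef_rot: [-2.113, -1.805, -0.529]
wrist_force: [0.1, -0.0, -1.7]
finger_gap: 21.3
```

Run:
```python
from h import *
T,R,o=cur();print(o["t"],T,o["finger_gap"],o["joints"].round(2),o["wrist_force"].round(1),o["moment"].round(2))
for n in("side","top"):
    p,d=camera(n); overlay(n,p,T,R,4,*((140,260,200,400) if n=="side" else (130,280,170,370)),f"pics/n_{n}.png",.61)
p=np.radians(18)
e=flapP(.61,140,36)
T2,R2=toolFor(e+py*2,yp,p)
rows(T,R,T2,R2,4,255)
```

```text
9.8 [469.99238529  66.38029577 178.71999559] 21.33807442760919 [-0.4   0.01  1.89  0.48  1.39 -0.37] [ 0.1 -0.  -1.7] [-0.48  0.05 -0.04]
[0, 0.0105, 0.0002, 0, 0, 0, 255, 0, 0.0106, 0.0002, 0, 0, 0, 255, 0, 0.0105, 0.0002, 0.1, 0, 0, 255, 0, 0.0106, 0.0002, -0, 0, 0.1, 255]
end [511.7  60.1 178.1]
```

View pics/n_side.png

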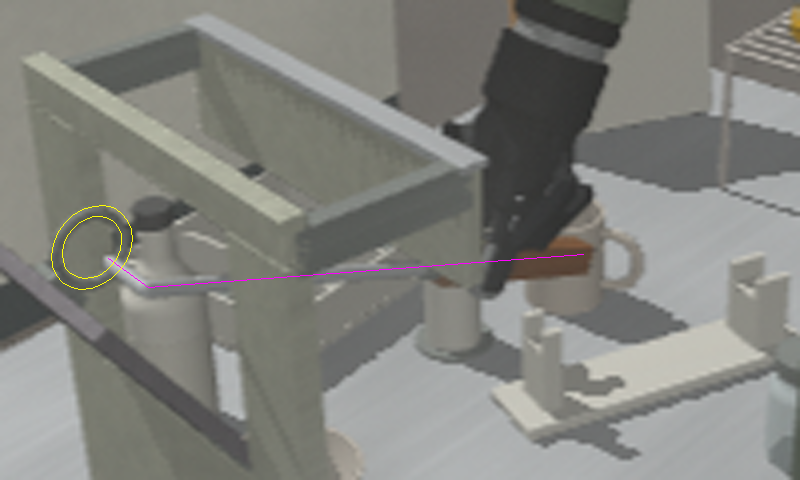

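View pics/n_top.png

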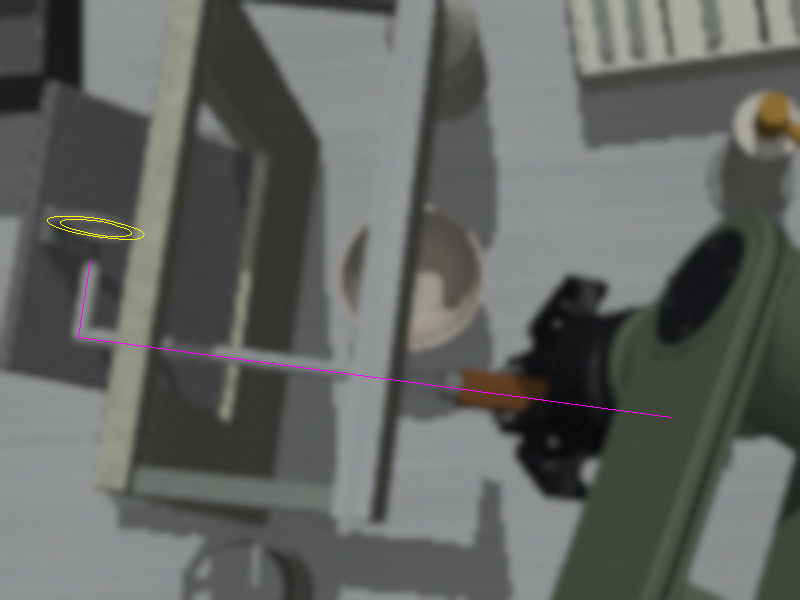

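step_arm --series '[0, 0.0105, 0.0002, 0, 0, 0, 255, 0, 0.0106, 0.0002, 0, 0, 0, 255, 0, 0.0105, 0.0002, 0, 0, 0, 255, 0, 0.0106, 0.0002, 0, 0, 0, 255, 0, 0, 0, 0, 0, 0, 255, 0, 0, 0, 0, 0, 0, 255]'

```text
t: 10.65
tool_pos: [511.7, 60.2, 177.9]
eef_rot: [-2.113, -1.803, -0.528]
wrist_force: [-0.8, -0.4, -1.7]
finger_gap: 20.7
```

Run:
```python
from h import *
T,R,o=cur();print(o["t"],T,o["finger_gap"],o["joints"].round(2),o["wrist_force"].round(1),o["moment"].round(2))
for n in("side","top"):
    p,d=camera(n); overlay(n,p,T,R,6,*((170,230,190,300) if n=="side" else (160,230,170,270)),f"pics/o_{n}.png",.61)
```

```text
10.65 [511.65292093  60.21945396 177.90030354] 20.722491386753365 [-0.38  0.1   1.8   0.48  1.39 -0.35] [-0.8 -0.4 -1.7] [-0.42  0.05 -0.01]
```

View pics/o_side.png

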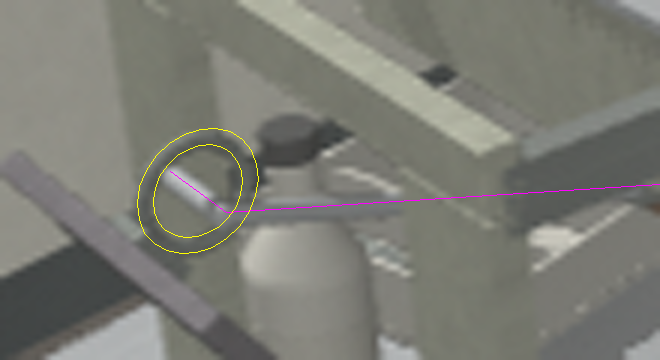

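View pics/o_top.png

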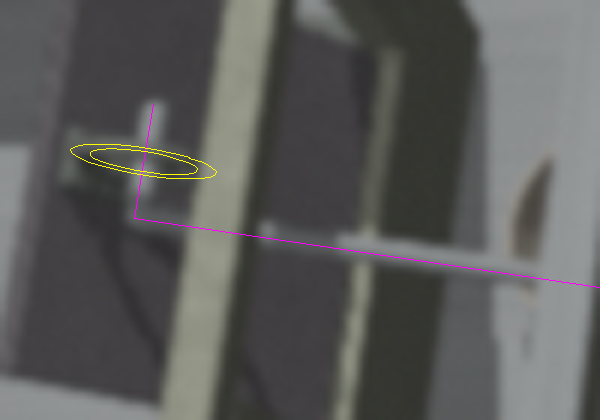

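```bash
cat >> h.py <<'E'
def tang(a): 
    e=flapP(a-.01,140,36)-flapP(a+.01,140,36); return e/np.linalg.norm(e)
def chk(pr,pitch): # shaft z margins under apron (panel frame)
    X=(pr-PO)@px; f=lambda x: pr[2]-(X-x)*np.tan(pitch)
    return round(275-5/np.cos(pitch)-f(-117),1)
def path(T,R,wps,grip=255):
    cp,cr=np.array(T),np.array(R);out=[]
    for Tt,Rt in wps:
        dp=np.round(cr.T@(Tt-cp)/1000,4); dr=np.round(np.degrees(Ro.from_matrix(cr.T@Rt).as_rotvec()),1)
        cp=cp+cr@dp*1000; cr=cr@Ro.from_rotvec(np.radians(dr)).as_matrix(); out+=list(dp)+list(dr)+[grip]
        print(", ".join(f"{v:g}" for v in out[-7:]),",")
E
python3 - <<'E'
from h import *
T,R,o=cur();w=[]
for k in(5,11):
    w.append(toolFor(flapP(.61,140,36)+py*2+k*tang(.61),yp,np.radians(18)))
for i,a in enumerate(np.linspace(.61,0,11)):
    pr=flapP(a,140,36)+py*2+15*tang(a);pp=np.radians(18+(34-18)*i/10)
    print(round(a,3),pr.round(),chk(pr,pp),toolFor(pr,yp,pp)[0].round()); w.append(toolFor(pr,yp,pp))
path(T,R,w)
E
```

```text
0.61 [564. 263. 311.] 9.0 [509.  46. 183.]
0.549 [563. 254. 313.] 8.7 [509.  41. 179.]
0.488 [562. 245. 314.] 8.4 [508.  36. 175.]
0.427 [560. 237. 315.] 8.2 [507.  32. 170.]
0.366 [559. 228. 315.] 8.0 [506.  27. 164.]
0.305 [557. 219. 315.] 7.8 [506.  23. 158.]
0.244 [556. 211. 314.] 7.7 [505.  18. 152.]
0.183 [555. 202. 313.] 7.6 [504.  14. 145.]
0.122 [553. 193. 311.] 7.5 [504.  10. 138.]
0.061 [552. 185. 309.] 7.5 [503.   7. 131.]
0.0 [551. 177. 306.] 7.5 [503.   3. 123.]
-0.0033, 0.0002, -0.0039, 0.1, -0, -0, 255 ,
-0.004, -0, -0.0045, -0, -0, -0, 255 ,
-0.0026, -0, -0.003, -0, -0, -0, 255 ,
-0.0064, -0, 0.0014, -0, 1.6, 0, 255 ,
-0.0066, -0, 0.0015, -0, 1.6, 0, 255 ,
-0.0067, -0, 0.0018, -0, 1.6, 0, 255 ,
-0.0069, -0, 0.0021, -0, 1.6, 0, 255 ,
-0.0071, -0, 0.0023, -0, 1.6, 0, 255 ,
-0.0073, -0, 0.0025, -0, 1.6, 0, 255 ,
-0.0074, -0, 0.0028, -0, 1.6, 0, 255 ,
-0.0075, -0, 0.003, -0, 1.6, 0, 255 ,
-0.0076, -0, 0.0033, -0, 1.6, 0, 255 ,
-0.0078, -0, 0.0036, -0, 1.6, 0, 255 ,
```

Run:
```python
from h import *
T,R,o=cur();w=[]
for k,dp in((5,1),(10,2)):
    w.append(toolFor(flapP(.61,140,36)+py*2+k*tang(.61),yp,np.radians(18+dp)))
for i,a in enumerate(np.linspace(.61,0,11)):
    pr=flapP(a,140,36)+py*2+15*tang(a);pp=np.radians(20.5+(36.5-20.5)*i/10)
    print(chk(pr,pp),end=" "); w.append(toolFor(pr,yp,pp))
path(T,R,w)
```

```text
16.5 15.9 15.3 14.8 14.2 13.7 13.3 12.8 12.4 12.0 11.7 -0.0031, 0.0001, 0.0006, 0.1, 1, 0, 255 ,
-0.0031, 0, 0.0006, -0, 1, 0, 255 ,
-0.0031, 0, -0.0016, -0, 0.5, 0, 255 ,
-0.0061, 0, 0.0011, -0, 1.6, 0, 255 ,
-0.0063, 0, 0.0012, -0, 1.6, 0, 255 ,
-0.0065, 0, 0.0015, -0, 1.6, 0, 255 ,
-0.0067, 0, 0.0018, -0, 1.6, 0, 255 ,
-0.0069, 0, 0.0019, -0, 1.6, 0, 255 ,
-0.007, 0, 0.0022, -0, 1.6, 0, 255 ,
-0.0072, 0, 0.0025, -0, 1.6, 0, 255 ,
-0.0074, 0, 0.0027, -0, 1.6, 0, 255 ,
-0.0075, 0, 0.0029, -0, 1.6, 0, 255 ,
-0.0076, 0, 0.0033, -0, 1.6, 0, 255 ,
```

step_arm --series '[-0.0031, 0.0001, 0.0006, 0, 1, 0, 255, -0.0031, 0, 0.0006, 0, 1, 0, 255, -0.0031, 0, -0.0016, 0, 0.5, 0, 255, -0.0061, 0, 0.0011, 0, 1.6, 0, 255, -0.0063, 0, 0.0012, 0, 1.6, 0, 255]'

```text
t: 11.38
tool_pos: [509.0, 42.3, 165.0]
eef_rot: [-2.048, -1.748, -0.624]
wrist_force: [-0.2, 2.1, -2.2]
finger_gap: 20.9
```

Run:
```python
from h import *
T,R,o=cur();print(o["t"],T,o["finger_gap"],o["joints"].round(2),o["wrist_force"].round(1),o["moment"].round(2))
O,P=poleAt(T,R);q=O+P@[290,-20,0];print("prong pan",(q-PO)@px,(q-PO)@py,q[2])
for n in("side","top"):
    p,d=camera(n); overlay(n,p,T,R,6,*((170,230,190,300) if n=="side" else (160,230,170,270)),f"pics/q_{n}.png",.53)
```

```text
11.375 [508.96109125  42.34703851 164.99681531] 20.90610718401457 [-0.48  0.15  1.81  0.56  1.41 -0.48] [-0.2  2.1 -2.2] [-0.73  0.14 -0.  ]
prong pan 18.651147487822875 1.9930051120555077 314.0893161996722
```

View pics/q_side.png

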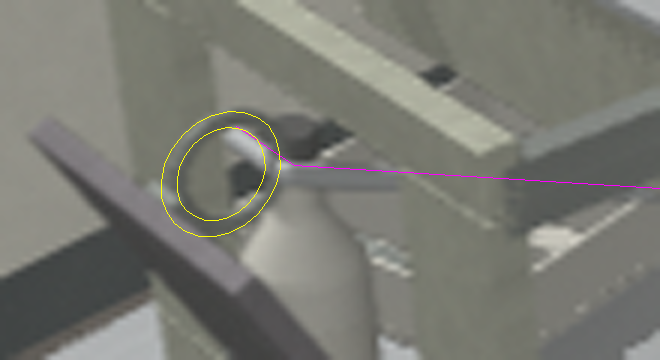

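View pics/q_top.png

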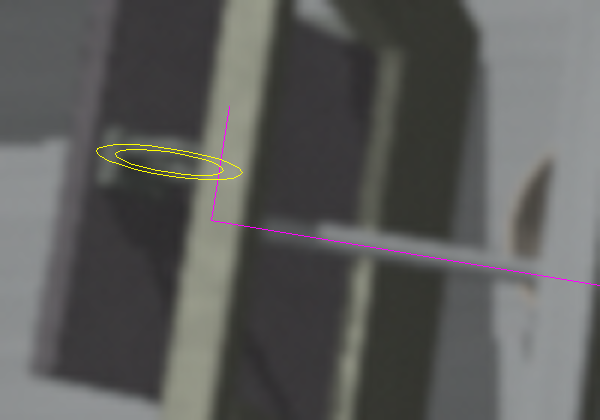

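step_arm --series '[-0.0065, 0, 0.0015, 0, 1.6, 0, 255, -0.0067, 0, 0.0018, 0, 1.6, 0, 255, -0.0069, 0, 0.0019, 0, 1.6, 0, 255, -0.007, 0, 0.0022, 0, 1.6, 0, 255]'

```text
t: 11.98
tool_pos: [506.5, 24.8, 143.1]
eef_rot: [-1.973, -1.684, -0.724]
wrist_force: [-0.3, 3.2, -1.4]
finger_gap: 21.1
```

step_arm --series '[-0.0072, 0, 0.0025, 0, 1.6, 0, 255, -0.0074, 0, 0.0027, 0, 1.6, 0, 255, -0.0075, 0, 0.0029, 0, 1.6, 0, 255, -0.0076, 0, 0.0033, 0, 1.6, 0, 255]'

```text
t: 12.48
tool_pos: [504.4, 11.7, 115.2]
eef_rot: [-1.895, -1.617, -0.821]
wrist_force: [3.3, 14.5, 7.3]
finger_gap: 21.3
```

Run:
```python
from h import *
T,R,o=cur();print(o["t"],T,o["finger_gap"],o["joints"].round(2),o["wrist_force"].round(1),o["moment"].round(2))
O,P=poleAt(T,R);q=O+P@[290,-20,0];print("prong pan",(q-PO)@px,(q-PO)@py,q[2],np.degrees(np.arcsin(P[2,0])))
for n in("side","top"):
    p,d=camera(n); overlay(n,p,T,R,5,*((140,260,190,340) if n=="side" else (120,240,180,320)),f"pics/r_{n}.png",.03)
```

```text
12.475 [504.44846916  11.68368987 115.1505625 ] 21.264352889161582 [-0.64  0.34  1.82  0.71  1.47 -0.74] [ 3.3 14.5  7.3] [ 1.48 -0.38 -0.14]
prong pan -50.970522890996406 1.8180564772045078 307.05873557301476 36.733880562622836
```

View pics/r_side.png

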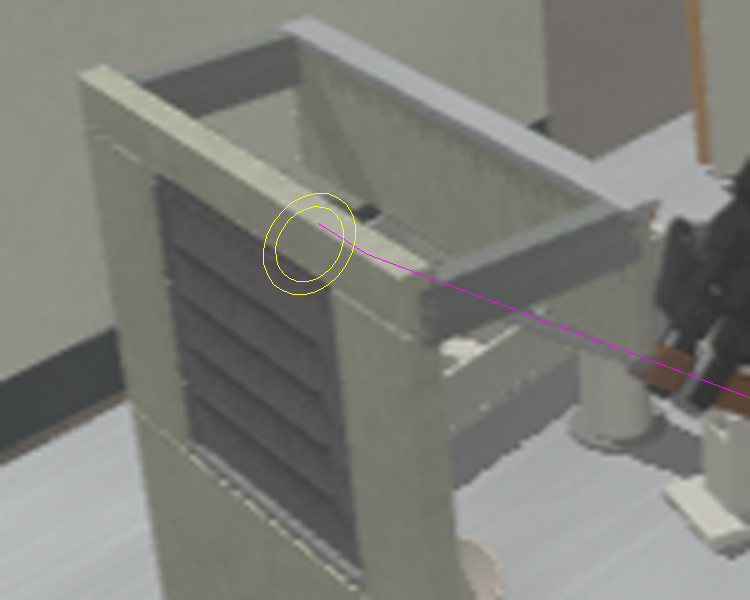

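View pics/r_top.png

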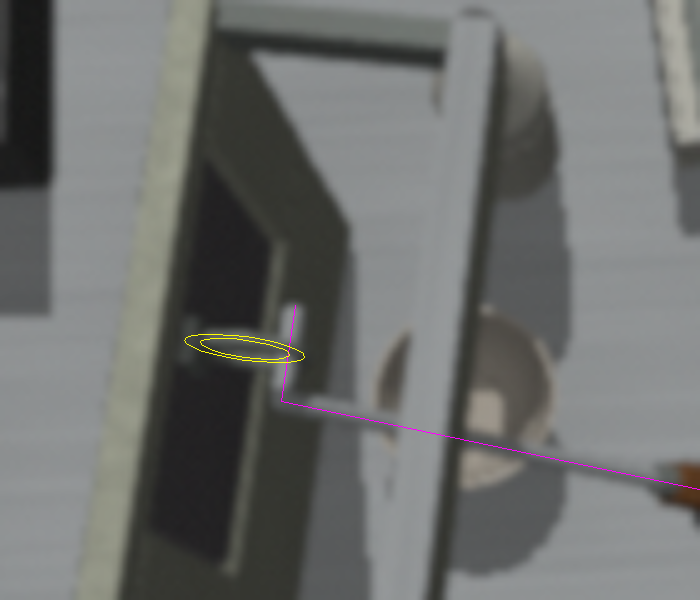

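step_arm --series '[0, 0, 0, 0, 0, 0, 255, 0, 0, 0, 0, 0, 0, 255]'

```text
t: 12.82
tool_pos: [504.6, 11.7, 115.5]
eef_rot: [-1.896, -1.619, -0.82]
wrist_force: [0.8, 4.3, 1.1]
finger_gap: 21.3
```

Run:
```python
from h import *
T,R,o=cur();print(o["t"],T,o["finger_gap"],o["wrist_force"].round(1),o["moment"].round(2))
O,P=poleAt(T,R);q=O+P@[290,-20,0];print("prong pan",(q-PO)@px,(q-PO)@py,q[2],np.degrees(np.arcsin(P[2,0])))
p,d=camera("side");W=cloud("side",d);cv2.imwrite("pics/s5.png",cv2.resize(p[140:260,190:340],None,fx=5,fy=5))
L=np.stack([(W-PO)@px,(W-PO)@py,W[...,2]],-1)
m=(abs(L[...,1])<75)&(L[...,2]>195)&(L[...,2]<320)&(abs(L[...,0])<40)
x=L[m];A=np.c_[x[:,2]-170,x[:,1],np.ones(len(x))]
s=np.linalg.lstsq(A,x[:,0],rcond=None)[0];print("flap slope dx/dz",s,len(x))
m=((abs(L[...,1])>100)&(abs(L[...,1])<140)|(L[...,2]<150))&(L[...,2]>60)&(L[...,2]<330)&(abs(L[...,0])<25)&(abs(L[...,1])<145)
x=L[m];A=np.c_[x[:,2]-170,x[:,1],np.ones(len(x))]
print("panel",np.linalg.lstsq(A,x[:,0],rcond=None)[0],len(x))
```

```text
12.825 [504.61740644  11.69788742 115.47509974] 21.270818332755397 [0.8 4.3 1.1] [-0.11 -0.04 -0.07]
prong pan -50.59312778382631 1.6787927919808274 307.08766016814786 36.63301053608107
flap slope dx/dz [-9.81535804e-04  1.28107529e-03  9.23083633e+00] 1210
panel [-9.17949065e-04  2.56772539e-03  1.17720424e+01] 2314
```

Run:
```python
from h import *
T,R,o=cur()
key=[(-50.6,1.7,307.1,36.6,0),(-37,2,309,36.6,2),(-37,48,309,36.6,4),(-60,48,280,27,3),(-85,48,255,15,3),(-118,48,238,8,2),(-230,48,225,2,4)]
w=[]
for a,b in zip(key,key[1:]):
    for i in range(1,b[4]+1):
        k=[a[j]+(b[j]-a[j])*i/b[4] for j in range(4)]
        pr=pan(*k[:3]);pp=np.radians(k[3]);t=toolFor(pr,yp,pp);w.append(t)
        print(np.round(k,0),chk(pr,pp),t[0].round(),poleAt(*t)[0].round())
path(T,R,w)
```

```text
[-44.   2. 308.  37.] 15.1 [505.  18. 117.] [496. -44. 135.]
[-37.   2. 309.  37.] 19.2 [506.  25. 118.] [497. -37. 136.]
[-37.  14. 309.  37.] 19.2 [495.  27. 118.] [485. -35. 136.]
[-37.  25. 309.  37.] 19.2 [483.  29. 118.] [474. -33. 136.]
[-37.  36. 309.  37.] 19.2 [472.  30. 118.] [462. -32. 136.]
[-37.  48. 309.  37.] 19.2 [461.  32. 118.] [451. -30. 136.]
[-45.  48. 299.  33.] 17.4 [458.  14. 118.] [448. -47. 140.]
[-52.  48. 290.  30.] 17.2 [455.  -3. 118.] [446. -63. 144.]
[-60.  48. 280.  27.] 18.4 [452. -20. 120.] [444. -78. 148.]
[-68.  48. 272.  23.] 18.6 [450. -38. 126.] [441. -94. 158.]
[-77.  48. 263.  19.] 20.3 [447. -56. 132.] [ 438. -110.  169.]
[-85.  48. 255.  15.] 23.4 [444. -73. 140.] [ 436. -124.  180.]
[-102.   48.  246.   12.] 26.6 [440. -96. 145.] [ 433. -144.  189.]
[-118.   48.  238.    8.] 31.8 [ 437. -118.  151.] [ 430. -163.  198.]
[-146.   48.  235.    6.] 31.9 [ 432. -148.  154.] [ 425. -192.  202.]
[-174.   48.  232.    5.] 33.5 [ 428. -177.  158.] [ 421. -220.  206.]
[-202.   48.  228.    4.] 36.5 [ 423. -207.  161.] [ 416. -249.  211.]
[-230.   48.  225.    2.] 41.1 [ 418. -236.  164.] [ 412. -277.  215.]
0.0054, -0.0005, 0.0041, 0.1, -0, 0.1, 255 ,
0.0053, -0.0001, 0.0043, 0, -0, -0, 255 ,
0, -0.0115, 0, 0, -0, -0, 255 ,
0, -0.0115, -0, 0, -0, -0, 255 ,
0, -0.0115, -0, 0, -0, -0, 255 ,
0, -0.0115, -0, 0, -0, -0, 255 ,
-0.0123, 0, -0.0133, 0, -3.2, -0, 255 ,
-0.0123, 0, -0.0125, 0, -3.2, -0, 255 ,
-0.0121, 0.0001, -0.0119, 0, -3.2, -0, 255 ,
-0.0116, -0, -0.0162, -0, -4, -0, 255 ,
-0.0115, 0, -0.0154, -0, -4, -0.1, 255 ,
-0.0113, 0, -0.0147, -0, -4, 0, 255 ,
-0.0185, 0, -0.0149, -0, -3.5, 0, 255 ,
-0.0185, 0, -0.0137, -0, -3.5, 0, 255 ,
-0.0278, 0, -0.0123, 0, -1.5, 0, 255 ,
-0.0279, 0, -0.0115, 0, -1.5, 0, 255 ,
-0.028, 0, -0.0109, 0, -1.5, 0, 255 ,
-0.0281, 0, -0.01, 0, -1.5, 0, 255 ,
```

step_arm --series '[0.0054, -0.0003, 0.0041, 0, 0, 0, 255, 0.0053, -0.0001, 0.0043, 0, 0, 0, 255, 0, 0, 0, 0, 0, 0, 255]'

```text
t: 13.25
tool_pos: [505.9, 24.9, 117.1]
eef_rot: [-1.897, -1.621, -0.817]
wrist_force: [-0.6, -0.3, -2.2]
finger_gap: 21.3
```

Run:
```python
from h import *
T,R,o=cur();print(o["t"],T,o["finger_gap"],o["wrist_force"].round(1),o["moment"].round(2))
O,P=poleAt(T,R);q=O+P@[290,-20,0];print("prong pan",(q-PO)@px,(q-PO)@py,q[2],np.degrees(np.arcsin(P[2,0])))
p,d=camera("top"); overlay("top",p,T,R,6,150,230,190,310,"pics/u_top.png",.0)
```

```text
13.25 [505.94517491  24.90088013 117.08706887] 21.327838316067652 [-0.6 -0.3 -2.2] [-0.57  0.1   0.02]
prong pan -36.79570297078877 2.5508928401031814 308.22346244341367 36.47300152752273
```

View pics/u_top.png

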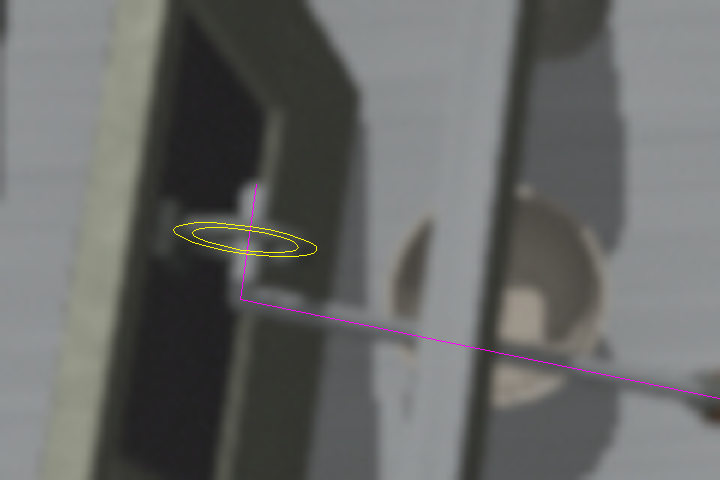

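Force is free and the prong is centred in the ring, so I'll withdraw it sideways.

step_arm --series '[0, -0.0115, 0, 0, 0, 0, 255, 0, -0.0115, 0, 0, 0, 0, 255, 0, -0.0115, 0, 0, 0, 0, 255, 0, -0.0115, 0, 0, 0, 0, 255, 0, 0, 0, 0, 0, 0, 255]'

```text
t: 13.92
tool_pos: [459.7, 32.1, 117.0]
eef_rot: [-1.898, -1.619, -0.817]
wrist_force: [-0.1, 0.1, -2.2]
finger_gap: 21.2
```

Run:
```python
from h import *
T,R,o=cur();print(o["t"],T,o["wrist_force"].round(1))
O,P=poleAt(T,R);q=O+P@[290,-20,0];print("prong pan",(q-PO)@px,(q-PO)@py,q[2],np.degrees(np.arcsin(P[2,0])))
p,d=camera("top"); overlay("top",p,T,R,6,150,230,190,310,"pics/v_top.png",.0)
```

```text
13.925 [459.74937248  32.14653303 116.96244709] [-0.1  0.1 -2.2]
prong pan -37.06278790584513 48.915643050355875 308.23277930765767 36.52371229697244
```

View pics/v_top.png

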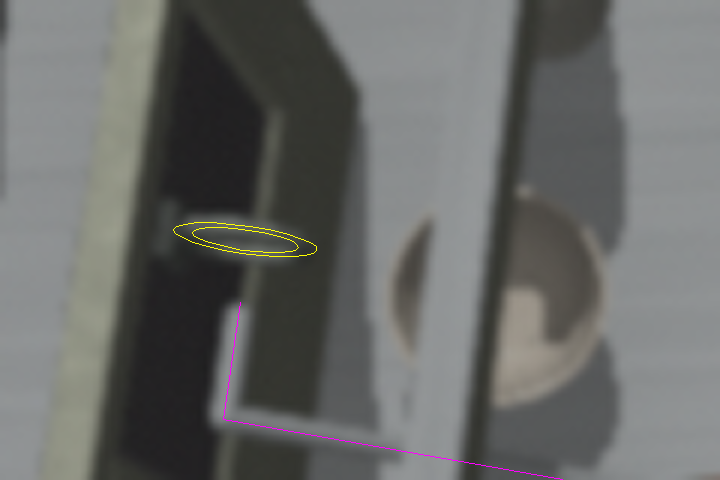

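The prong is clear of the ring. Next I'll back the pole out under the apron.

step_arm --series '[-0.0123, 0, -0.0133, 0, -3.2, 0, 255, -0.0123, 0, -0.0125, 0, -3.2, 0, 255, -0.0121, 0, -0.0119, 0, -3.2, 0, 255, -0.0116, 0, -0.0162, 0, -4, 0, 255, -0.0115, 0, -0.0154, 0, -4, 0, 255, -0.0113, 0, -0.0147, 0, -4, 0, 255, -0.0185, 0, -0.0149, 0, -3.5, 0, 255, -0.0185, 0, -0.0137, 0, -3.5, 0, 255]'

```text
t: 14.98
tool_pos: [436.9, -118.7, 151.6]
eef_rot: [-2.222, -1.897, -0.351]
wrist_force: [-0.6, 0.4, -1.7]
finger_gap: 21.2
```

step_arm --series '[-0.0278, 0, -0.0123, 0, -1.5, 0, 255, -0.0279, 0, -0.0115, 0, -1.5, 0, 255, -0.028, 0, -0.0109, 0, -1.5, 0, 255, -0.0281, 0, -0.01, 0, -1.5, 0, 255, 0, 0, 0, 0, 0, 0, 255]'

```text
t: 15.6
tool_pos: [417.8, -238.8, 164.4]
eef_rot: [-2.286, -1.945, -0.24]
wrist_force: [-0.2, 0.2, -1.8]
finger_gap: 21.0
```

Run:
```python
from h import *
T,R,o=cur();print(o["t"],T,o["wrist_force"].round(1),o["moment"].round(2),o["joints"].round(2))
O,P=poleAt(T,R);q=O+P@[290,-20,0];print("prong pan",(q-PO)@px,(q-PO)@py,q[2],np.degrees(np.arcsin(P[2,0])))
for n in("side","top"):
    p,d=camera(n); overlay(n,p,T,R,3.5,*((110,260,190,400) if n=="side" else (120,280,180,400)),f"pics/w_{n}.png",.0)
T1=Tg+[0,0,90]
print(poleAt(T1,Rg)[0])
rows(T,R,T1,Rg,6,255)
```

```text
15.6 [ 417.7961681  -238.79543173  164.38578316] [-0.2  0.2 -1.8] [-0.21  0.07 -0.01] [-0.82  0.11  1.74  0.17  1.42 -0.7 ]
prong pan -232.7007101895205 47.204829950627335 224.7486593940921 1.8289093711743003
[ 470.2 -239.2  160. ]
[0.0056, 0.0101, 0.0109, -0.4, -0.3, 2.2, 255, 0.0061, 0.0098, 0.0109, -0.4, -0.3, 2.2, 255, 0.0064, 0.0094, 0.0109, -0.4, -0.3, 2.2, 255, 0.0069, 0.0092, 0.011, -0.4, -0.3, 2.2, 255, 0.0073, 0.0088, 0.011, -0.4, -0.3, 2.3, 255, 0.0077, 0.0084, 0.011, -0.4, -0.3, 2.2, 255]
end [ 485.2 -202.8  107.7]
```

View pics/w_side.png

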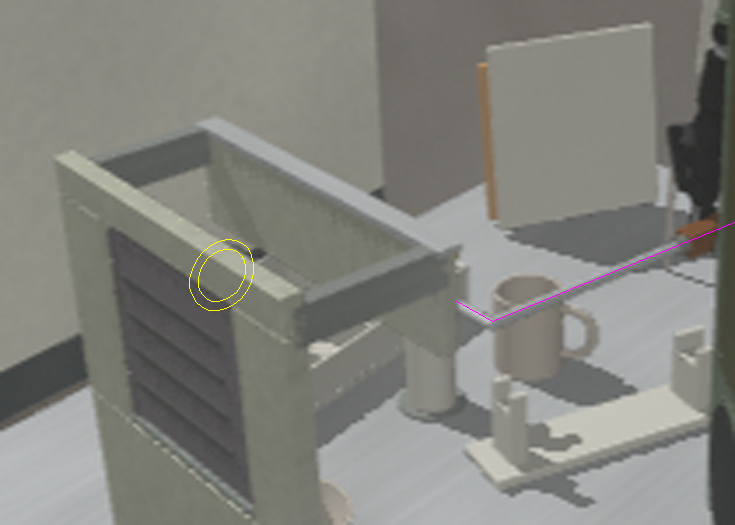

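View pics/w_top.png

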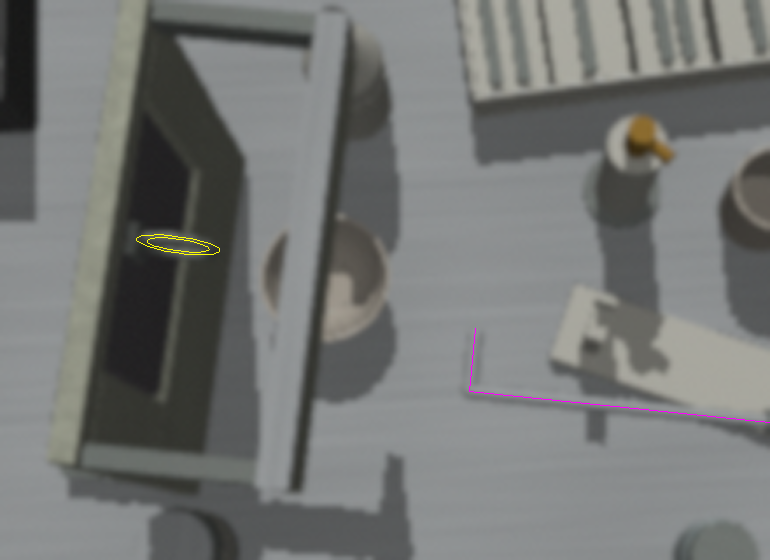

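step_arm --series '[0.0056, 0.0101, 0.0109, -0.4, -0.3, 2.2, 255, 0.0061, 0.0098, 0.0109, -0.4, -0.3, 2.2, 255, 0.0064, 0.0094, 0.0109, -0.4, -0.3, 2.2, 255, 0.0069, 0.0092, 0.011, -0.4, -0.3, 2.2, 255, 0.0073, 0.0088, 0.011, -0.4, -0.3, 2.3, 255, 0.0077, 0.0084, 0.011, -0.4, -0.3, 2.2, 255, 0, 0, 0, 0, 0, 0, 255, 0, 0, 0, 0, 0, 0, 255]'

```text
t: 16.7
tool_pos: [484.6, -199.9, 107.2]
eef_rot: [-2.524, -1.685, -0.222]
wrist_force: [0.5, 0.9, -1.2]
finger_gap: 20.9
```

Run:
```python
from h import *
T,R,o=cur();print(o["t"],T-Tg,o["eef_rot"])
for n in("side","top"):
    p,d=camera(n); overlay(n,p,T,R,4,*((140,260,260,440) if n=="side" else (150,270,280,460)),f"pics/x_{n}.png")
rows(T,R,Tg+[0,0,25],Rg,3,255)
```

```text
16.7 [-0.51252421  2.96737016 89.55968099] [-2.52372873 -1.68511237 -0.22215021]
[-0.0046, 0.0006, 0.021, -0.1, -0, 0.1, 255, -0.0046, 0.0005, 0.0211, -0, -0.1, 0, 255, -0.0046, 0.0005, 0.021, -0.1, -0, 0.1, 255]
end [ 485.1 -202.8   42.7]
```

View pics/x_side.png

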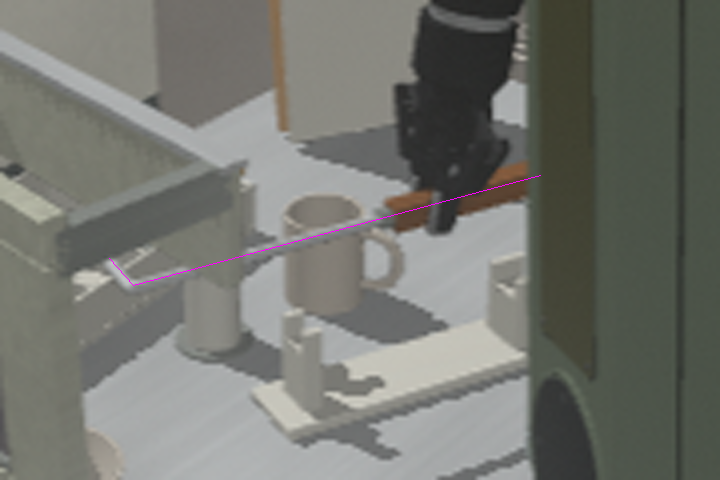

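View pics/x_top.png

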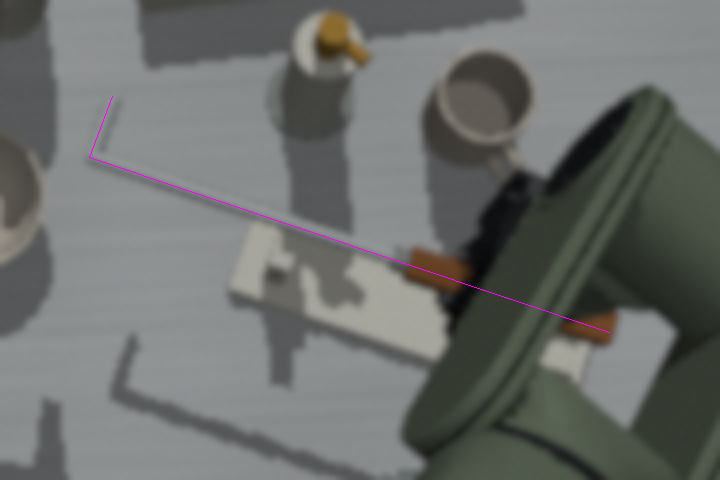

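step_arm --series '[-0.0046, 0.0006, 0.021, 0, 0, 0.1, 255, -0.0046, 0.0005, 0.0211, 0, 0, 0, 255, -0.0046, 0.0005, 0.021, -0.1, 0, 0.1, 255, 0, 0, 0, 0, 0, 0, 255, 0, 0, 0, 0, 0, 0, 255]'

```text
t: 17.42
tool_pos: [485.9, -203.7, 43.6]
eef_rot: [-2.53, -1.68, -0.225]
wrist_force: [-0.3, -0.8, -1.7]
finger_gap: 21.1
```

Run:
```python
from h import *
T,R,o=cur();print(o["t"],T-Tg,np.degrees(Ro.from_matrix(R.T@Rg).as_rotvec()).round(2),o["wrist_force"])
for n in("side","top"):
    p,d=camera(n); overlay(n,p,T,R,4,*((140,260,260,440) if n=="side" else (150,270,280,460)),f"pics/y_{n}.png")
rows(T,R,Tg,Rg,4,255)
```

```text
17.425 [ 0.75905269 -0.89451692 25.95194283] [ 0.07 -0.09 -0.1 ] [-0.30987964 -0.75763229 -1.66359377]
[-0.001, -0.0003, 0.0064, 0, -0, -0, 255, -0.001, -0.0002, 0.0064, 0, -0, -0.1, 255, -0.001, -0.0003, 0.0064, 0.1, -0.1, 0, 255, -0.001, -0.0003, 0.0064, -0, 0, -0, 255]
end [ 485.1 -202.8   17.7]
```

View pics/y_side.png

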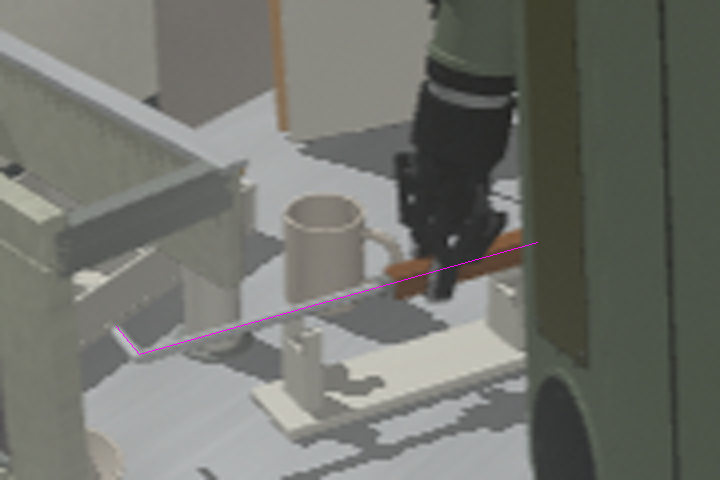

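View pics/y_top.png

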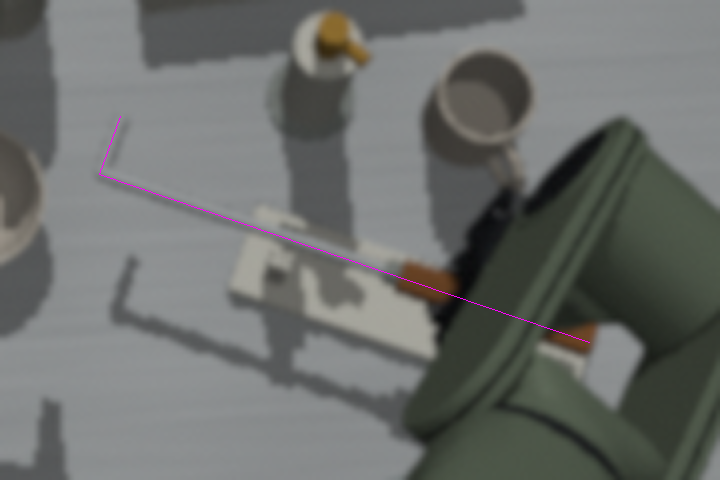

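step_arm --series '[-0.001, -0.0003, 0.0064, 0, 0, 0, 255, -0.001, -0.0002, 0.0064, 0, 0, 0, 255, -0.001, -0.0003, 0.0064, 0, 0, 0, 255, -0.001, -0.0003, 0.006, 0, 0, 0, 255, 0, 0, 0, 0, 0, 0, 255, 0, 0, 0, 0, 0, 0, 255]'

```text
t: 18.27
tool_pos: [484.6, -202.1, 17.7]
eef_rot: [-2.528, -1.68, -0.224]
wrist_force: [-3.3, 0.6, 5.9]
finger_gap: 21.3
```

Run:
```python
from h import *
T,R,o=cur();print(o["t"],T-Tg,np.degrees(Ro.from_matrix(R.T@Rg).as_rotvec()).round(2),o["wrist_force"],o["moment"])
p,d=camera("side"); overlay("side",p,T,R,4,140,260,260,440,"pics/z_side.png")
```

```text
18.275 [-0.54799587  0.70452556  0.0271312 ] [-0.04 -0.14 -0.08] [-3.28730658  0.58731357  5.93721757] [0.31730876 0.2896491  0.15834784]
```

View pics/z_side.png

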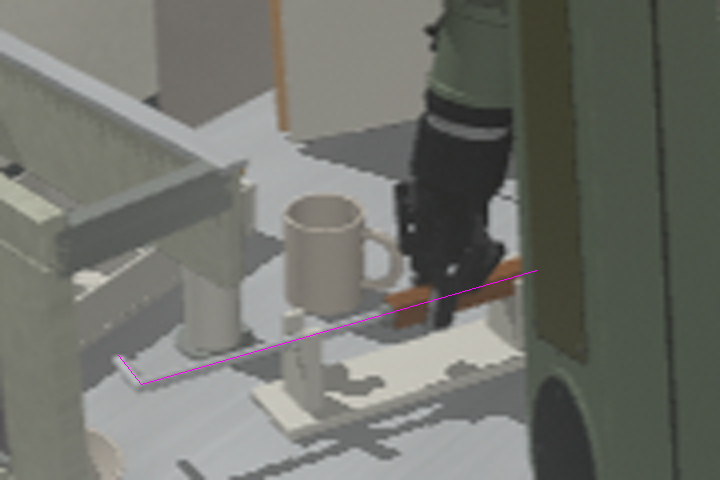

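Seated: the force reads the same as it did at the grasp. Releasing, then lifting clear.

step_arm --series '[0, 0, 0, 0, 0, 0, 0, 0, 0, 0, 0, 0, 0, 0, 0, 0, 0, 0, 0, 0, 0, 0, 0, 0, 0, 0, 0, 0, 0, 0, 0, 0, 0, 0, 0, 0, 0, 0, 0, 0, 0, 0, 0, 0, 0, 0, 0, 0, 0]'

```text
t: 19.2
tool_pos: [484.6, -202.2, 17.1]
eef_rot: [-2.529, -1.68, -0.224]
wrist_force: [1.0, 0.8, 0.3]
finger_gap: 85.2
```

step_arm --series '[0.0035, 0, -0.02, 0, 0, 0, 0, 0.0035, 0, -0.02, 0, 0, 0, 0, 0.0053, 0, -0.03, 0, 0, 0, 0, 0.0053, 0, -0.03, 0, 0, 0, 0, 0.007, 0, -0.04, 0, 0, 0, 0, -0.03, 0, -0.03, 0, 0, 0, 0, -0.04, 0, 0, 0, 0, 0, 0, -0.04, 0, 0, 0, 0, 0, 0]'

```text
t: 20.2
tool_pos: [440.2, -308.4, 170.2]
eef_rot: [-2.53, -1.682, -0.224]
wrist_force: [0.3, -0.1, 0.3]
finger_gap: 85.5
```

step_arm --series '[-0.04, 0, 0, 0, 0, 0, 0, -0.04, 0, 0, 0, 0, 0, 0, -0.03, 0, 0, 0, 0, 0, 0, 0, 0, 0, 0, 0, 0, 0, 0, 0, 0, 0, 0, 0, 0]'

```text
t: 20.82
tool_pos: [398.5, -406.2, 150.1]
eef_rot: [-2.528, -1.68, -0.225]
wrist_force: [-0.7, -0.5, -0.4]
finger_gap: 85.5
```

Run:
```python
from h import *
T,R,o=cur();print(o["t"],T,o["wrist_force"].round(1),o["finger_gap"])
for n in("side","top"):
    p,d=camera(n); overlay(n,p,Tg,Rg,3.5,*((130,290,200,420) if n=="side" else (110,290,190,440))[:4],f"pics/fin_{n}.png")
    for th in ["pole","jar","mug","bowl","bottle","can"]:
        print(n,th,[(np.round(r["position"]).tolist(),round(r["p"],2)) for r in find_in(n,th)[:1]])
    W=cloud(n,d)
    if n=="top":
        h=cv2.cvtColor(p,cv2.COLOR_BGR2HSV);v,u=np.mgrid[0:400,0:640]
        m=(h[...,1]>130)&(u>365)&(u<435)&(v>205)&(v<250)&(W[...,2]>60)
        r=cv2.minAreaRect(W[m][:,:2].astype(np.float32));print("handle",m.sum(),r,np.median(W[m][:,2]))
    else:
        L=np.stack([(W-PO)@px,(W-PO)@py,W[...,2]],-1)
        m=(abs(L[...,1])<75)&(L[...,2]>195)&(L[...,2]<320)&(abs(L[...,0])<40);x=L[m]
        print("flap",np.linalg.lstsq(np.c_[x[:,2]-170,x[:,1],np.ones(len(x))],x[:,0],rcond=None)[0])
```

```text
20.825 [ 398.53471697 -406.21819148  150.12524609] [-0.7 -0.5 -0.4] 85.51303053470069
side pole [([367.0, 214.0], 0.77)]
side jar [([394.0, 245.0], 0.51)]
side mug [([344.0, 203.0], 0.94)]
side bowl [([284.0, 258.0], 0.43)]
side bottle []
side can [([301.0, 309.0], 0.64)]
flap [-3.61226762e-04  2.03886529e-03  9.21384111e+00]
top pole [([383.0, 218.0], 0.95)]
top jar [([387.0, 276.0], 0.74)]
top mug [([401.0, 178.0], 0.8)]
top bowl [([277.0, 203.0], 0.59)]
top bottle [([282.0, 145.0], 0.52)]
top can [([231.0, 277.0], 0.71)]
handle 293 ((468.61669921875, -238.251953125), (134.26405334472656, 19.3665828704834), 68.27880859375) 81.47953104334785
```

View pics/fin_side.png

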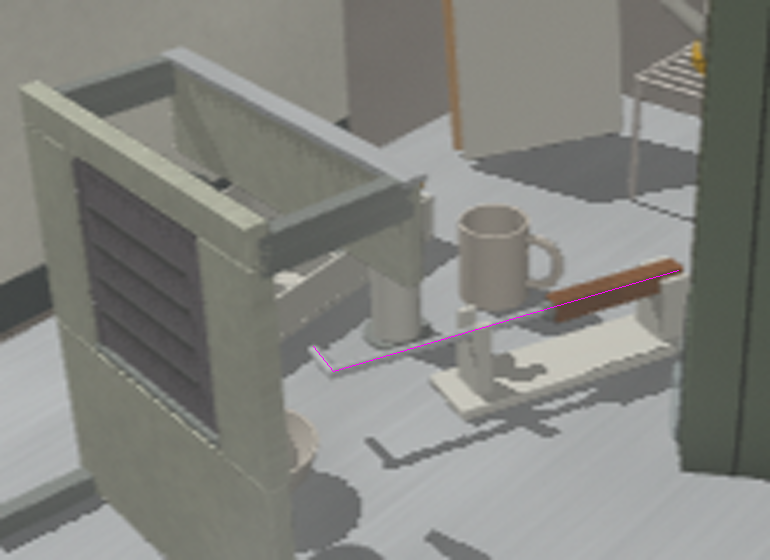

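View pics/fin_top.png

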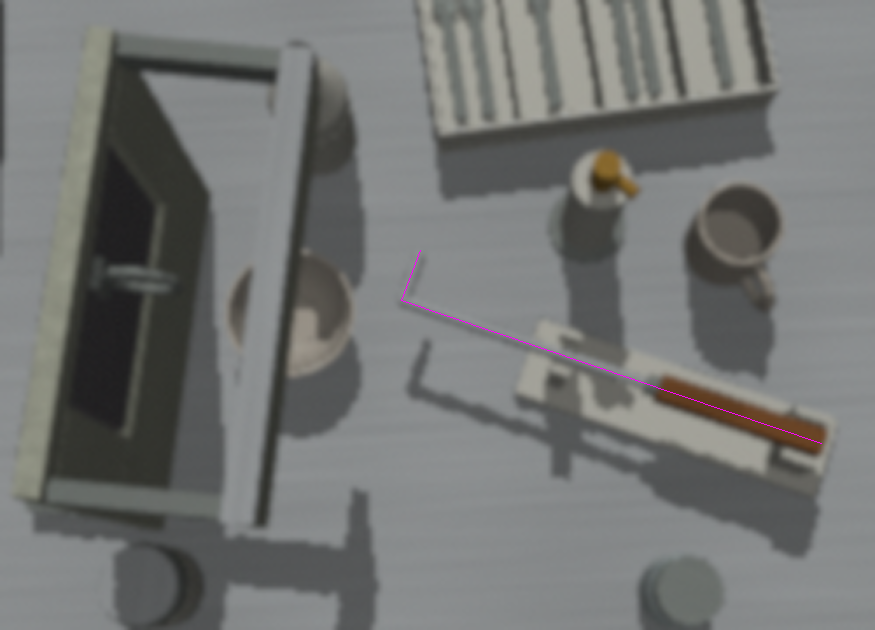

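The pole is back where it lay and the flap is shut. The robot is clear of everything and the other objects haven't moved, so I'm handing in.

```bash
python3 -c "
from cell import *
print(sign_off())"
```

```text
the job is handed in; nothing more can be done
None
```

The flap is shut, the pole is back in its rest as it lay, and the job was handed in at about 21 s. `sign_off()` gave no verdict.

**What I did:** I gripped the pole by its handle, slid it in under the apron and put the prong sideways through the eye with the flap at about 0.61 rad. I then pulled the flap to its stop while pitching the pole up, and the force jumped to about 15 N there. After that I centred the prong, drew it out sideways, backed out under the apron and laid the pole down.

**Last checks:**
- **Flap:** its measured slope was about 0.000 rad, the same as the panel's.
- **Pole:** the handle was within 1 mm of its starting place in plan, at the same angle (68.3°). Its top was at about 81 mm as before, and the prong was on its original side.
- **Robot:** the gripper was open and clear of everything, with no contact force beyond sensor noise.
- **Bystanders:** the jar, mug, bowl, bottle and can were in place within the detector's scatter. The network missed the bottle in the last side view but found it in the top view.

**What disagreed:** the fingertips were about 34 mm short of the reported TCP along the tool axis. Because of this the first grasp closed on air above the handle. The pole did not move, and I used the corrected offset from then on.

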